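Pin the stop of a blank cradle and proof-pull the pin

ROBOT

A 7-joint arm with a two-finger parallel gripper is mounted at the origin on a cart in front of the work surface, level with it; the furniture and walls round the work are solid. World frame = base frame: x ahead of the robot, y to its left, z up, the work surface at z = 0. Lengths are in m, angles in rad, forces in N, time in s.
With the tool pointing down it reaches from about 0.425 to 0.925 m from the base axis. Payload 6.8 kg.
Tool frame: the origin (TCP) lies on the centre line of the jaws, within the pads' length; the fingertips stand tips_ahead ahead of it and the grasp point (between the pads) is the TCP (tips_ahead is the distance from the TCP to the fingertips, in m); x points along the fingers, z is the direction in which the jaws open and shut, and the axes are right-handed (so a half turn about x gives the same grasp; the last joint's range is limited). The gripper opens to 88 mm and grips with 3 to 60 N. Pads are 20 mm wide; open, the fingers measure 115 mm over their backs; the gripper's body (75 mm by 178 mm) begins 61 mm behind the grasp point.
Start: joints at [-0.108, 0.477, 0.022, 1.555, -0.011, 1.109, -0.083], TCP at [0.675, 0, 0.242] pointing down, gripper open.
Joint ranges: [-2.96, 2.96], [-0.34, 2.1], [-1.41, 1.46], [0.24, 2.44], [-1.37, 4.51], [0.17, 1.92], [-2.96, 2.96]. Speed limits (rad/s): [2.39, 2.39, 3.14, 3.14, 3.14, 3.14, 3.14].

INTERFACE

Orientations are given as a unit quaternion [x, y, z, w].
In Python, from rig import observe, get_image, close_job, tips_ahead gives the robot as it stands. The module is installed in compiled form; this text tells all that it offers.
- The arm moves only by the tool send_rows, never from a script. Its argument "commands" is a list of rows, each an object of numbers: "tx", "ty", "tz": the shift along the tool's x, y, z in cm; "rx", "ry", "rz": the turn, a rotation vector about the tool's x, y, z in rad; "fingers": the finger opening in cm, from 0 to 8.78. A call has 1 to 8 rows; each row shifts and turns the commanded pose from where the row before left it, along the tool's axes as they then stand; what a row does not reach is not made up. A row lasts 1/8 s, in which the tool goes at most 62.5 mm and 10.7 degrees, less where a joint would pass 70% of its speed; a pose out of reach is approached as far as the arm can. A call is refused whole if a number of a shift passes 6.25 or a number of a turn 0.188, either way. A call with a gripper value outside its range is refused whole. The fingers move at their own pace and stop on an object; the grip force is fixed at half the most. Time passes only in rows, so rows that do not move let the fingers close. It gives the time, the measured TCP pose, the force and the opening at its end, in the units of the state.
- observe(): the state, without advancing time (a new reading comes with each control period).
- get_image(name): name is "scene" or "side" or "wrist"; returns a dict with "frame" (420x560x3 uint8, red, green, blue), "range_z" (420x560 float32, m along the optical axis (not along the pixel's ray), 0 where there is no reading), "K" (3x3 intrinsics, pixels), "R" (3x3) and "t" (3): a world point X has camera coordinates R X + t. Camera axes: x right, y down, z forward; pixel columns grow to the right and rows downward; lengths in m; the calibration is good to about 2 mm. A picture is of the moment at which its call begins.
- close_job(): hands the job in, once; it reports no verdict.
The state is a dict: "t": time; "joint_pos": joint angles; "qvel": joint speeds; "joint_efforts": joint torques, N m; "eef_pos": TCP position; "ee_rot": TCP orientation; "wrist_force": force on the tool from outside, world axes, zero at the start; "moment": the same for the moment, N m; "grip_width": finger opening in m.
Only numpy, scipy, OpenCV 4.12 (cv2) and the standard library are available. Lean on these libraries where they do the work, as an engineer would, in place of code of your own. Each camera call takes 0.05 s, during which the arm holds its last target.

TASK

Slide the stop of the cradle gently up against the pen blank until the blank is held endwise against the fixed head, then drop the red-knobbed lock pin from its block through the stop and press it fully home, past the snap of its spring lock. Prove that the lock holds: take up the pin's free play and pull straight up on the knob with slowly rising force to about 15 N (under 10 N proves nothing, over 20 N overstrains the lock), keep that pull on for about half a second, then push the pin back fully home and let go; disturb nothing else.

Things in the scene. Friction and masses are not known exactly. Their poses are not given: they have to be found in the camera images.
- cradle: blank cradle: plywood board 300 x 96 x 30 mm bolted to the bench, origin under its centre, x along it toward the fixed head, z up. Head: dark wood, 60 mm wide, 70 mm high over the bench, steel face at x = +120 mm. The blank lies loose along the middle between strips 10 mm high. The stop slides along x on the other half between steel guides 7 mm high, 58 mm over their outsides
- head_face (a point): middle of the head's steel face where the blank's end bears, 41 mm over the bench
- lock_hole (a point): centre of the square lock hole (16.5 x 16.5 mm, square to the cradle) at the board's top face, 30 mm over the bench, z up; the sliding stop covers it. When the stop bears on the blank and the blank on the head, the stop's hole stands over this hole within 1 mm
- stop_slide (a joint): travel of the sliding stop in m, growing toward the head (cradle +x); starts between 0 and 0.018, reads about 0.0455 when the blank is held between stop and head. It slides with 1.5 N of friction and stays where it is left
- stop_hole (a point): centre of the stop's square hole (16.5 x 16.5 mm, steel plate round it) at the stop's top face, 64 mm over the bench
- stop: the sliding stop: dark hardwood block 40 mm long (x), 46 mm wide (y), 34 mm high on the board, with a steel nose plate in front; its face that meets the blank is 23 mm ahead of the hole's axis. Origin on the hole's axis at its underside, axes as the cradle's. Grip it across its width or push it from behind
- blank: pen blank of mid-brown wood, 150 x 22 x 22 mm, lying in the cradle 2 to 10 mm short of the head, origin under its centre, its own y along its length
- blank_mid (a point): centre of that blank
- lock_give (a joint): how far the hidden spring lock is drawn up by the pin against its spring washers, in m: 0 unloaded, +1 mm per 10 N of upward load, slightly negative while the pin is pressed in. The lock (two sprung pawls inside the board, on the hole's axis) resists the entering pin with up to about 10 N over some 7 mm, lets it through 3 to 8 mm above home and snaps over its shoulder; from there the pin goes down freely
- lock_pin: SQUARE lock pin with RED knob, in the pin block, 0.17 to 0.25 kg, 101 mm long; origin at its tip, z up, x and y square to its flats. Steel shank 15 x 15 mm, 62 mm long, its last 7 mm tapering to 9 mm, groove for the lock (fits any of the 4 ways); round collar 32 mm wide at 62 to 67 mm; square knob 26 x 26 mm at 67 to 101 mm. Home: collar on the stop, tip 28 mm under the board's top
- lock_pin_knob (a point): centre of the red knob, 84 mm above the pin's tip. Once snapped in, the home pin first lifts freely by 1 to 6 mm (end play, different each time, weight only); then the lock takes it up and the pull rises by about 8 N per mm. A snapped lock does not let go; let down, the pin sinks home again
- pin_block: light wooden block 56 x 120 x 64 mm on the bench, origin under its centre, its y along the row of its two square holes (68 mm apart). Each pin hangs in its hole on its collar, square to the block, the collar's underside at the block's top, so the knobs stand 69 to 103 mm over the bench; which hole holds which pin varies
- plain_pin: a second square pin of the same outside size with BLACK knob and no groove, in the other hole of the pin block; stays where it is
- spare_blank: dark pen blank 150 x 22 x 22 mm lying on the bench; bystander
- sanding_block: brown rubber sanding block 52 x 68 x 24 mm on the bench; bystander
Not all that is in view belongs to the job. Leave any blue or yellow look-alike of the lock_pin alone.

How it is judged:
By the outcome, as a careful person would: the job done as asked, in the order asked, and still so for the second after the job is handed in, with the robot touching nothing.
It also fails if it takes over 72 s, if anything falls off the work surface, if the arm or the gripper's body presses on something with over 40 N, if the wrist force passes 120 N, or if a joint passes its speed limit or range.

## Working session

There is one attempt and no reset: what is moved stays moved. The work goes in short steps, Python scripts to look and compute and a tool call to move; the robot and the scene stay as the last step left them, time stands still between calls to the robot, and variables do not carry over. Pictures are saved under pics/ and viewed, and the job is handed in when it is done.

Besides the shell and the picture viewer there is one more tool, called after "Emit:" as a command line: name --argument value ..., lists and objects as JSON in quotes. send_rows: Moves the arm, as the interface text tells. Its arguments: {"type":"object","properties":{"commands":{"type":"array","items":{"type":"object","properties":{"tx":{"type":"number"},"ty":{"type":"number"},"tz":{"type":"number"},"rx":{"type":"number"},"ry":{"type":"number"},"rz":{"type":"number"},"fingers":{"type":"number"}}}}},"required":["commands"]}

```bash
mkdir -p pics; ls
python3 - <<'E'
from rig import *
import cv2,numpy as np
print(tips_ahead if not callable(tips_ahead) else tips_ahead())
print(observe())
for n in ["scene","side","wrist"]:
    d=get_image(n); cv2.imwrite(f"pics/{n}0.png",d["frame"][:,:,::-1]); np.savez(f"{n}0.npz",**d)
    print(n,d["K"].tolist(),d["R"].round(4).tolist(),d["t"].round(4).tolist())
E
```

```text
pics
0.019
{'t': 0.0, 'joint_pos': array([-0.10810982,  0.477767  ,  0.0223348 ,  1.55644094, -0.01148896,
        1.10930824, -0.08312506]), 'qvel': array([-0.00032819,  0.00069172,  0.00043418,  0.000534  , -0.00040888,
        0.00037597,  0.00013022]), 'joint_efforts': array([-1.31144458e-03, -5.82851672e+01,  1.53386436e+00, -2.72606850e+01,
       -5.43364382e-02,  1.69422745e-02,  2.21527275e-04]), 'eef_pos': array([ 6.74430528e-01, -6.57028890e-06,  2.40708245e-01]), 'ee_rot': array([-5.50965062e-05,  7.07739320e-01, -4.39375014e-05,  7.06473672e-01]), 'wrist_force': array([ 0.35785419, -0.18959548, -0.3698505 ]), 'moment': array([-0.01330213,  0.02829178,  0.0345476 ]), 'grip_width': 0.08816264930041574}
scene [[464.7722141137772, 0.0, 275.5276098316706], [0.0, 464.7722141137772, 215.78817938865177], [0.0, 0.0, 1.0]] [[0.5795, -0.815, -0.0056], [-0.4138, -0.2882, -0.8635], [0.7021, 0.5027, -0.5043]] [-0.5339, 0.1845, 1.0836]
side [[456.35130699744246, 0.0, 276.51848252906973], [0.0, 456.35130699744246, 210.09067349250475], [0.0, 0.0, 1.0]] [[0.9545, -0.2981, -0.0068], [-0.2063, -0.6439, -0.7368], [0.2153, 0.7047, -0.6761]] [-0.5507, -0.0478, 1.2213]
wrist [[330.6054398075487, 0.0, 275.6125399058325], [0.0, 330.6054398075487, 204.9107640124634], [0.0, 0.0, 1.0]] [[1.0, 0.0019, 0.0001], [0.0018, -0.9547, 0.2974], [0.0007, -0.2974, -0.9547]] [-0.6749, -0.0371, 0.3913]
```

View pics/scene0.png

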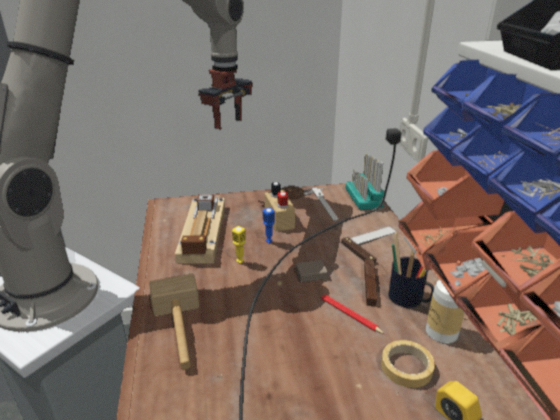

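View pics/side0.png

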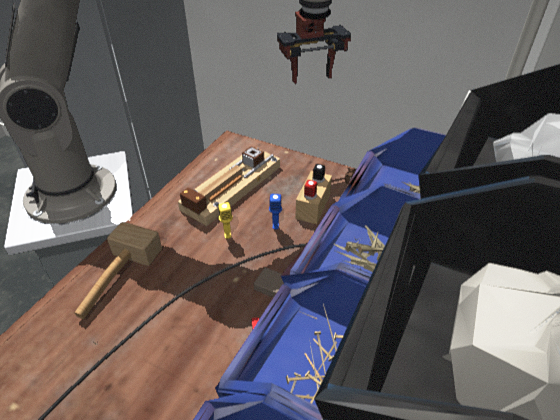

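View pics/wrist0.png

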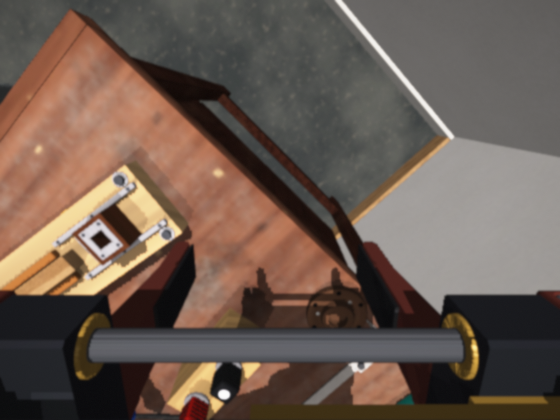

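```bash
cat > h.py <<'E'
import numpy as np,cv2
def load(n): return dict(np.load(n+".npz"))
def cloud(d):
    K=d["K"];Z=d["range_z"];v,u=np.mgrid[:Z.shape[0],:Z.shape[1]]
    C=np.stack([(u-K[0,2])/K[0,0]*Z,(v-K[1,2])/K[1,1]*Z,Z],-1)
    W=(C-d["t"])@d["R"]; W[Z==0]=np.nan
    return W
def plane(d,uv,z):
    K=d["K"];uv=np.atleast_2d(uv).astype(float)
    r=np.c_[(uv[:,0]-K[0,2])/K[0,0],(uv[:,1]-K[1,2])/K[1,1],np.ones(len(uv))]@d["R"]
    c=-d["R"].T@d["t"]; s=(z-c[2])/r[:,2]
    return c+s[:,None]*r
def snap(n,tag):
    from rig import get_image
    d=get_image(n);cv2.imwrite(f"pics/{n}{tag}.png",d["frame"][:,:,::-1]);np.savez(f"{n}{tag}.npz",**d);return d
E
python3 - <<'E'
from h import *
for n in ["scene","side","wrist"]:
    d=load(n+"0");W=cloud(d);f=d["frame"].astype(int)
    pts={"scene":[(282,196),(276,188),(206,200),(194,235),(205,218),(290,215),(268,212),(310,270),(239,232)],"side":[(310,185),(319,170),(253,155),(194,195),(315,205),(225,205)],"wrist":[(101,239),(195,408),(228,380),(80,236),(120,240),(120,180)]}[n]
    for p in pts: print(n,p,W[p[1],p[0]].round(4))
d=load("side0");print("bins");W=cloud(d)
for p in [(420,150),(380,190),(345,210),(300,270)]: print(p,W[p[1],p[0]].round(3))
E
```

```text
scene (282, 196) [ 0.5618 -0.2783  0.1008]
scene (276, 188) [ 0.6056 -0.2268  0.0925]
scene (206, 200) [ 0.4727 -0.0722  0.0643]
scene (194, 235) [ 0.3084 -0.1841  0.0712]
scene (205, 218) [ 0.4183 -0.1166  0.045 ]
scene (290, 215) [ 0.5683 -0.3013  0.0445]
scene (268, 212) [ 0.4691 -0.2981  0.0999]
scene (310, 270) [ 0.4063 -0.4684  0.0238]
scene (239, 232) [ 0.3486 -0.2992  0.101 ]
side (310, 185) [ 0.572  -0.2828  0.1024]
side (319, 170) [ 0.6143 -0.2327  0.1002]
side (253, 155) [ 0.4882 -0.0722  0.0635]
side (194, 195) [ 0.3076 -0.1931  0.0674]
side (315, 205) [ 0.5763 -0.3103  0.0614]
side (225, 205) [ 0.3662 -0.286   0.0982]
wrist (101, 239) [ 0.4844 -0.061   0.0512]
wrist (195, 408) [ 0.5811 -0.2599  0.086 ]
wrist (228, 380) [ 0.6234 -0.207   0.0977]
wrist (80, 236) [ 0.4704 -0.052   0.0643]
wrist (120, 240) [ 0.5116 -0.0565  0.0642]
wrist (120, 180) [0.5075 0.0017 0.0372]
bins
(420, 150) [ 0.52  -0.713  0.501]
(380, 190) [ 0.435 -0.781  0.52 ]
(345, 210) [ 0.412 -0.763  0.487]
(300, 270) [ 0.347 -0.816  0.481]
```

Run:
```python
import cv2
a=cv2.imread("pics/scene0.png")[170:300,140:340];cv2.imwrite("pics/sc_crop.png",cv2.resize(a,None,fx=4,fy=4,interpolation=cv2.INTER_CUBIC))
a=cv2.imread("pics/side0.png")[130:260,170:350];cv2.imwrite("pics/si_crop.png",cv2.resize(a,None,fx=4,fy=4,interpolation=cv2.INTER_CUBIC))
```

```text
(no output)
```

View pics/sc_crop.png

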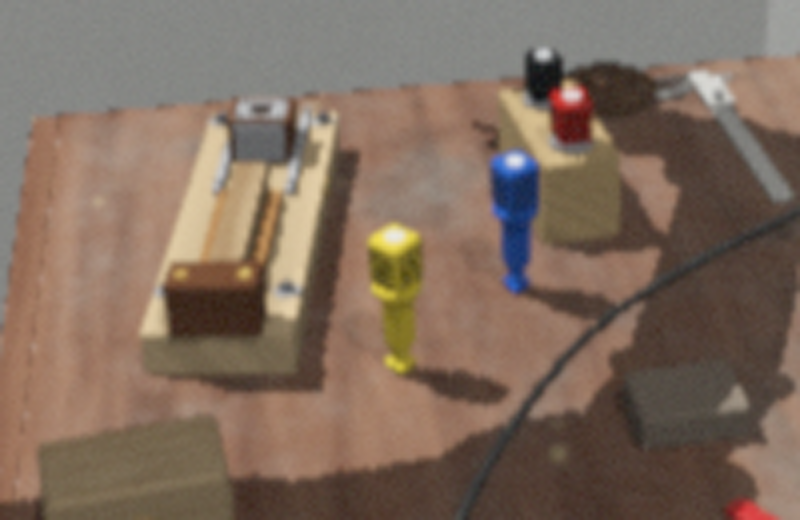

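View pics/si_crop.png

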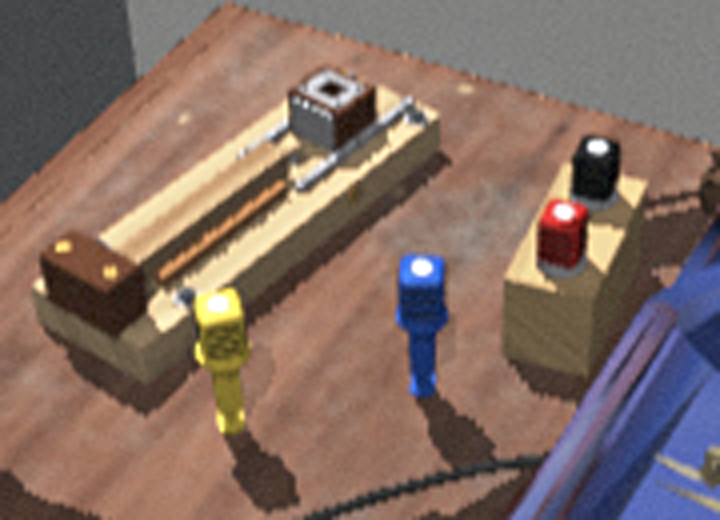

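Emit:
send_rows --commands '[{"rx":0.185,"fingers":8.7},{"rx":0.185},{"rx":0.185},{"rx":0.185},{"rx":0.185},{"ty":-4,"tz":0.5},{"ty":-4,"tz":0.5},{"ty":-4,"tz":0.5}]'

```text
invalid input
```

Emit:
send_rows --commands '[{"ty":-4,"tz":0.5},{"ty":-4,"tz":0.5},{"ty":-4,"tz":0.5},{"ty":-4,"tz":0.5},{"ty":-2,"tz":0.5},{},{}]'

```text
invalid input
```

Run:
```python
from h import *
from rig import observe
o=observe();print(o["t"],o["eef_pos"],o["ee_rot"],o["joint_pos"],o["wrist_force"])
snap("wrist","1")
```

```text
0.15 [ 6.74576211e-01 -4.03912256e-05  2.40909780e-01] [-2.49913123e-05  7.07595015e-01 -4.86812512e-05  7.06618208e-01] [-0.10808081  0.47762738  0.02239259  1.556188   -0.01151523  1.10929136
 -0.08308488] [-0.04092274 -0.18502219  1.3025936 ]
```

View pics/wrist1.png

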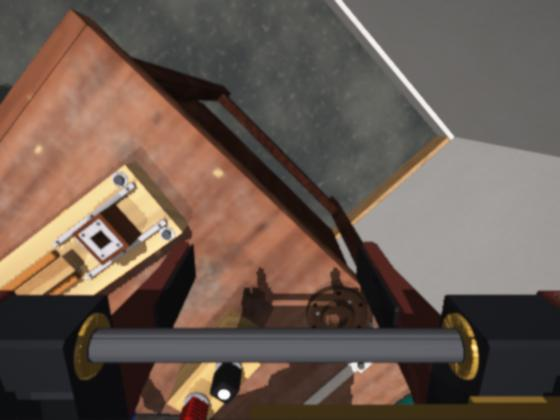

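Emit:
send_rows --commands '[{"tx":0,"ty":0,"tz":0,"rx":0.185,"ry":0,"rz":0,"fingers":8.7},{"tx":0,"ty":0,"tz":0,"rx":0.185,"ry":0,"rz":0,"fingers":8.7},{"tx":0,"ty":0,"tz":0,"rx":0.185,"ry":0,"rz":0,"fingers":8.7},{"tx":0,"ty":0,"tz":0,"rx":0.185,"ry":0,"rz":0,"fingers":8.7},{"tx":0,"ty":0,"tz":0,"rx":0.185,"ry":0,"rz":0,"fingers":8.7},{"tx":0,"ty":-4,"tz":0.5,"rx":0,"ry":0,"rz":0,"fingers":8.7},{"tx":0,"ty":-4,"tz":0.5,"rx":0,"ry":0,"rz":0,"fingers":8.7},{"tx":0,"ty":-4,"tz":0.5,"rx":0,"ry":0,"rz":0,"fingers":8.7}]'

```text
t: 1.2
eef_pos: [0.5871, -0.085, 0.2415]
ee_rot: [0.315, 0.633, -0.316, 0.633]
wrist_force: [-0.1, -0.7, 0.0]
grip_width: 0.0869
```

Emit:
send_rows --commands '[{"tx":0,"ty":-4,"tz":0.5,"rx":0,"ry":0,"rz":0,"fingers":8.7},{"tx":0,"ty":-4,"tz":0.5,"rx":0,"ry":0,"rz":0,"fingers":8.7},{"tx":0,"ty":-4,"tz":0.5,"rx":0,"ry":0,"rz":0,"fingers":8.7},{"tx":0,"ty":-4,"tz":0.5,"rx":0,"ry":0,"rz":0,"fingers":8.7},{"tx":0,"ty":-2,"tz":0.5,"rx":0,"ry":0,"rz":0,"fingers":8.7},{"tx":0,"ty":0,"tz":0,"rx":0,"ry":0,"rz":0,"fingers":8.7},{"tx":0,"ty":0,"tz":0,"rx":0,"ry":0,"rz":0,"fingers":8.7}]'

```text
t: 2.08
eef_pos: [0.4603, -0.2115, 0.2417]
ee_rot: [0.315, 0.633, -0.315, 0.633]
wrist_force: [-0.1, 0.5, -0.2]
grip_width: 0.0869
```

Run:
```python
from h import *
from rig import observe
o=observe();print(o["t"],o["eef_pos"],o["ee_rot"],o["joint_pos"],o["wrist_force"])
snap("wrist","1")
```

```text
2.075 [ 0.46028617 -0.2115442   0.24166677] [ 0.3153035   0.6329316  -0.31496297  0.63307158] [ 0.03282523  0.19943933  0.31705604  1.9694088  -0.0748171   0.98348145
 -0.5383413 ] [-0.09823153  0.54672144 -0.17150797]
```

View pics/wrist1.png

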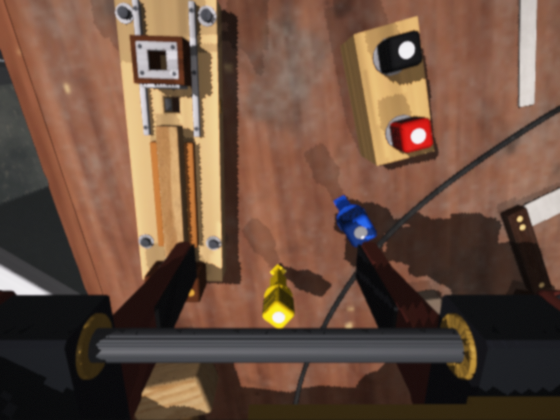

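Run:
```python
from h import *
a=cv2.imread("pics/wrist1.png")
cv2.imwrite("pics/w1a.png",cv2.resize(a[0:190,110:240],None,fx=4,fy=3.15*4/3.15,interpolation=cv2.INTER_CUBIC)[:600])
cv2.imwrite("pics/w1b.png",cv2.resize(a[0:180,330:450],None,fx=3.3,fy=3.3,interpolation=cv2.INTER_CUBIC))
d=load("wrist1");W=cloud(d)
for p in [(140,60),(180,60),(157,40),(157,60),(172,103),(172,120),(210,200),(130,30),(410,135),(405,50),(370,100),(360,60),(400,90)]: print(p,W[p[1],p[0]].round(4))
```

```text
(140, 60) [ 0.4816 -0.0437  0.0651]
(180, 60) [ 0.5032 -0.072   0.0648]
(157, 40) [ 0.5047 -0.0469  0.0638]
(157, 60) [ 0.4881 -0.0476  0.0404]
(172, 103) [ 0.456  -0.0707  0.0011]
(172, 120) [ 0.4471 -0.0869  0.0315]
(210, 200) [ 0.3988 -0.1666  0.0312]
(130, 30) [ 0.4943 -0.0096  0.0305]
(410, 135) [ 0.5734 -0.268   0.1025]
(405, 50) [ 0.6177 -0.2187  0.1047]
(370, 100) [ 0.5807 -0.2306  0.0636]
(360, 60) [ 0.6008 -0.2005  0.0634]
(400, 90) [ 0.6038 -0.2466  0.0643]
```

View pics/w1a.png

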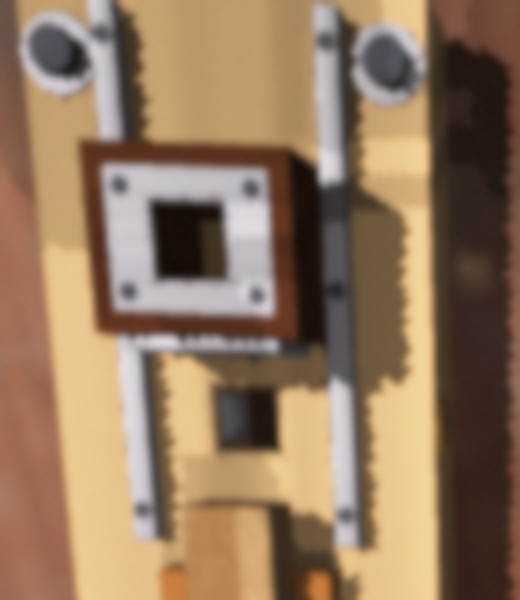

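View pics/w1b.png

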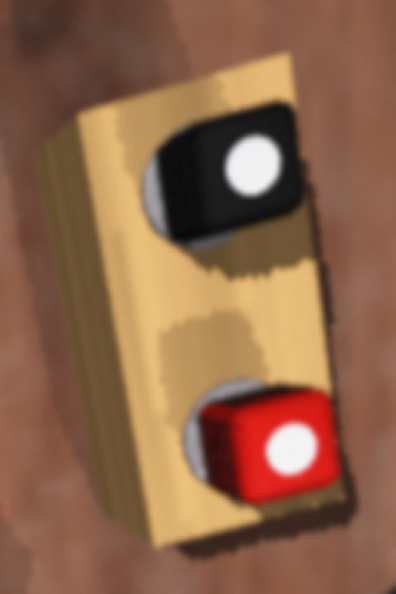

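Run:
```python
from h import *
d=load("wrist1")
A=lambda p:np.array(p)/4+[110,0]-0.4
B=lambda p:np.array(p)/3.3+[330,0]-0.4
def yaw(a,b): v=b-a;return np.degrees(np.arctan2(v[1],v[0])),np.linalg.norm(v[:2])*1e3
for nm,p,z in [("stoptop",[(80,142),(290,150),(300,338),(98,330)],.064),("plate",[(101,162),(268,166),(275,316),(113,310)],.064),("stophole",[(150,200),(225,200),(228,280),(156,280)],.064),("lockhole",[(215,388),(278,388),(280,450),(218,450)],.03)]:
    P=plane(d,A(p),z);print(nm,P.mean(0).round(4),[tuple(np.round(yaw(P[i],P[(i+1)%4]),1)) for i in range(4)])
G=plane(d,A([(102,33),(142,510),(326,40),(346,516)]),.037);print("guides",G.round(4).tolist(),yaw(G[1],G[0]),yaw(G[3],G[2]),np.linalg.norm(G[0]-G[2]))
# guide mid line
m0=(G[0]+G[2])/2;m1=(G[1]+G[3])/2;print("mid",m0,m1,yaw(m1,m0))
E_=plane(d,[(210,0+0),(206,0)],.03)
f=d["frame"]
K=plane(d,B([(291,448),(253,165)]),.103);print("knobs",K.round(4),yaw(*K))
Bk=plane(d,B([(155,545),(78,113),(290,53)]),.064);print("block",Bk.round(4),yaw(Bk[0],Bk[1]),yaw(Bk[1],Bk[2]))
# wood blank near end
P=plane(d,A([(185,500),(275,500)]),.052);print("blank end",P)
# red mask blob top face
hsv=cv2.cvtColor(f,cv2.COLOR_RGB2HSV)
m=((hsv[...,0]<8)|(hsv[...,0]>172))&(hsv[...,1]>180)&(hsv[...,2]>150)
m[:, :350]=0;m[200:]=0
c=max(cv2.findContours(m.astype(np.uint8),0,2)[0],key=cv2.contourArea);print(cv2.minAreaRect(c))
```

```text
stoptop [ 0.491  -0.0559  0.064 ] [(np.float64(-54.8), np.float64(46.0)), (np.float64(-144.2), np.float64(38.9)), (np.float64(125.0), np.float64(46.0)), (np.float64(35.8), np.float64(38.8))]
plate [ 0.491  -0.0551  0.064 ] [(np.float64(-54.1), np.float64(36.7)), (np.float64(-144.9), np.float64(31.0)), (np.float64(125.2), np.float64(36.7)), (np.float64(35.1), np.float64(30.5))]
stophole [ 0.4909 -0.0553  0.064 ] [(np.float64(-52.8), np.float64(16.7)), (np.float64(-146.1), np.float64(16.5)), (np.float64(127.2), np.float64(16.3)), (np.float64(35.3), np.float64(16.5))]
lockhole [ 0.4598 -0.0779  0.03  ] [(np.float64(-52.8), np.float64(16.1)), (np.float64(-145.8), np.float64(15.3)), (np.float64(127.2), np.float64(16.0)), (np.float64(34.3), np.float64(15.3))]
guides [[0.514, -0.0069, 0.037], [0.4256, -0.0698, 0.037], [0.5443, -0.0493, 0.037], [0.456, -0.1124, 0.037]] (np.float64(35.41907167226689), np.float64(108.45213084094108)) (np.float64(35.5700627324969), np.float64(108.52544855474238)) 0.05207070642467224
mid [ 0.52914339 -0.0280957   0.037     ] [ 0.44081511 -0.09108707  0.037     ] (np.float64(35.49459271268063), np.float64(108.48869551929835))
knobs [[ 0.5771 -0.2733  0.103 ]
 [ 0.6191 -0.2196  0.103 ]] (np.float64(51.95507323780012), np.float64(68.13519945965209))
block [[ 0.5393 -0.2764  0.064 ]
 [ 0.613  -0.1816  0.064 ]
 [ 0.6574 -0.2166  0.064 ]] (np.float64(52.12532360888013), np.float64(120.03133052505169)) (np.float64(-38.242720854045075), np.float64(56.44955216227615))
blank end [[ 0.43836303 -0.08092989  0.052     ]
 [ 0.45171162 -0.09853315  0.052     ]]
((416.1097717285156, 134.71385192871094), (30.639524459838867, 29.95526695251465), 81.25383758544922)
```

Emit:
send_rows --commands '[{"tx":0,"ty":4,"tz":-2.63,"rx":0,"ry":0,"rz":0,"fingers":0},{"tx":0,"ty":4,"tz":-2.63,"rx":0,"ry":0,"rz":0,"fingers":0},{"tx":0,"ty":4,"tz":-2.63,"rx":0,"ry":0,"rz":0,"fingers":0},{"tx":0,"ty":4,"tz":-2.63,"rx":0,"ry":0,"rz":0,"fingers":0},{"tx":0,"ty":0,"tz":0,"rx":0.03,"ry":0,"rz":0,"fingers":0},{"tx":5,"ty":0,"tz":0,"rx":0,"ry":0,"rz":0,"fingers":0},{"tx":5,"ty":0,"tz":0,"rx":0,"ry":0,"rz":0,"fingers":0},{"tx":0,"ty":0,"tz":0,"rx":0,"ry":0,"rz":0,"fingers":0}]'

```text
t: 3.12
eef_pos: [0.5212, -0.0322, 0.1388]
ee_rot: [0.323, 0.63, -0.326, 0.626]
wrist_force: [-0.6, 0.6, 0.8]
grip_width: 0.0104
```

```bash
cat > rel.py <<'E'
import numpy as np,sys
from scipy.spatial.transform import Rotation as Ro
from rig import observe
def rel(target):
    o=observe();R=Ro.from_quat(o["ee_rot"]).as_matrix()
    return o,R,(R.T@(np.array(target)-o["eef_pos"])*100).round(2)
def info(o,R):
    print("t",o["t"],"pos",o["eef_pos"].round(4),"F",o["wrist_force"].round(2),"w",round(o["grip_width"],4))
    print("x axis",R[:,0].round(4),"jaw yaw",np.degrees(np.arctan2(R[1,2],R[0,2])).round(2))
E
python3 - <<'E'
from rel import *
o,R,s=rel([.525,-.031,.065]);info(o,R);print(s)
E
```

```text
t 3.125 pos [ 0.5212 -0.0322  0.1388] F [-0.59  0.6   0.75] w 0.0104
x axis [-7.6e-03 -9.0e-04 -1.0e+00] jaw yaw -54.72
[7.37 0.43 0.14]
```

Emit:
send_rows --commands '[{"tx":0,"ty":0.4,"tz":0,"rx":0,"ry":0,"rz":0,"fingers":0},{"tx":3.5,"ty":0,"tz":0,"rx":0,"ry":0,"rz":0,"fingers":0},{"tx":3,"ty":0,"tz":0,"rx":0,"ry":0,"rz":0,"fingers":0},{"tx":0,"ty":0,"tz":0,"rx":0,"ry":0,"rz":0,"fingers":0},{"tx":0,"ty":0,"tz":0,"rx":0,"ry":0,"rz":0,"fingers":0}]'

```text
t: 3.75
eef_pos: [0.529, -0.0298, 0.0788]
ee_rot: [0.326, 0.627, -0.324, 0.629]
wrist_force: [0.6, -0.7, 0.9]
grip_width: 0.0005
```

Run:
```python
from rel import *
from h import *
o,R,s=rel([.525,-.031,.065]);info(o,R);print(s)
snap("wrist","2");d=snap("scene","2")
a=d["frame"][150:290,130:300,::-1];cv2.imwrite("pics/sc2c.png",cv2.resize(a,None,fx=4,fy=4,interpolation=cv2.INTER_CUBIC))
```

```text
t 3.75 pos [ 0.529  -0.0298  0.0788] F [ 0.64 -0.7   0.93] w 0.0005
x axis [ 3.4e-03  3.0e-04 -1.0e+00] jaw yaw -54.73
[ 1.38 -0.4  -0.13]
```

View pics/wrist2.png

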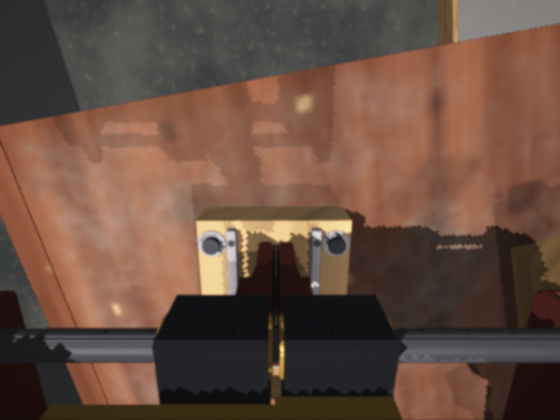

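View pics/sc2c.png

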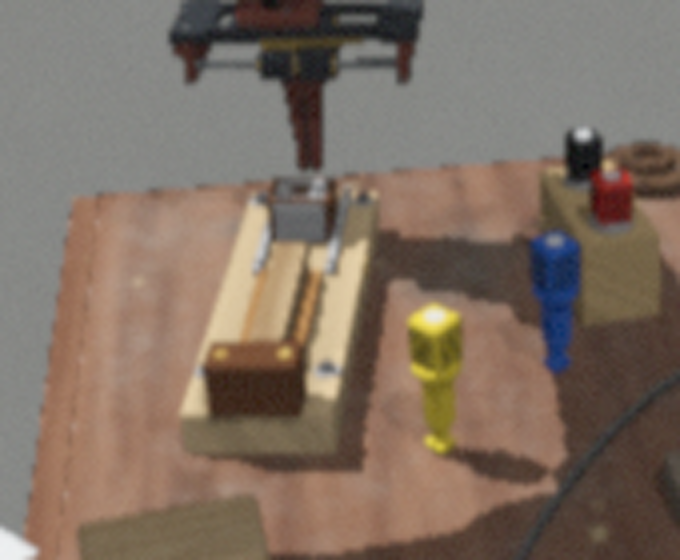

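Emit:
send_rows --commands '[{"tx":1.4,"ty":0,"tz":0.0,"rx":0,"ry":0,"rz":0,"fingers":0},{"tx":0,"ty":-0.4,"tz":0,"rx":0,"ry":0,"rz":0,"fingers":0},{"tx":0,"ty":-0.4,"tz":0,"rx":0,"ry":0,"rz":0,"fingers":0},{"tx":0,"ty":-0.4,"tz":0,"rx":0,"ry":0,"rz":0,"fingers":0},{"tx":0,"ty":-0.3,"tz":0,"rx":0,"ry":0,"rz":0,"fingers":0},{"tx":0,"ty":-0.3,"tz":0,"rx":0,"ry":0,"rz":0,"fingers":0},{"tx":0,"ty":-0.3,"tz":0,"rx":0,"ry":0,"rz":0,"fingers":0},{"tx":0,"ty":-0.3,"tz":0,"rx":0,"ry":0,"rz":0,"fingers":0}]'

```text
t: 4.85
eef_pos: [0.5079, -0.0437, 0.0628]
ee_rot: [0.325, 0.628, -0.325, 0.628]
wrist_force: [2.2, 0.5, 0.6]
grip_width: 0.0008
```

Run:
```python
from rel import *
u=np.array([np.cos(np.radians(35.3)),np.sin(np.radians(35.3)),0])
o,R,s=rel([.4598,-.0779,.065]);info(o,R);print(s, "to lock hole along", (o["eef_pos"]-[.4598,-.0779,0])@u, "Falong",o["wrist_force"]@u)
```

```text
t 4.85 pos [ 0.5079 -0.0437  0.0628] F [2.24 0.47 0.65] w 0.0008
x axis [ 7.e-04  1.e-04 -1.e+00] jaw yaw -54.71
[-0.22 -5.9   0.01] to lock hole along 0.05896497108362617 Falong 2.101179964169587
```

Emit:
send_rows --commands '[{"tx":0,"ty":-0.25,"tz":0.0,"rx":0,"ry":0,"rz":0,"fingers":0},{"tx":0,"ty":-0.25,"tz":0,"rx":0,"ry":0,"rz":0,"fingers":0},{"tx":0,"ty":-0.25,"tz":0,"rx":0,"ry":0,"rz":0,"fingers":0},{"tx":0,"ty":-0.25,"tz":0,"rx":0,"ry":0,"rz":0,"fingers":0},{"tx":0,"ty":-0.25,"tz":0,"rx":0,"ry":0,"rz":0,"fingers":0},{"tx":0,"ty":-0.25,"tz":0,"rx":0,"ry":0,"rz":0,"fingers":0},{"tx":0,"ty":-0.1,"tz":0,"rx":0,"ry":0,"rz":0,"fingers":0},{"tx":0,"ty":0,"tz":0,"rx":0,"ry":0,"rz":0,"fingers":0}]'

```text
t: 5.85
eef_pos: [0.4942, -0.0531, 0.0626]
ee_rot: [0.325, 0.628, -0.325, 0.628]
wrist_force: [1.1, 0.5, -0.4]
grip_width: 0.0002
```

Run:
```python
from rel import *
from h import *
u=np.array([np.cos(np.radians(35.3)),np.sin(np.radians(35.3)),0])
o,R,s=rel([.4598,-.0779,.065]);info(o,R);print(s, "to lock hole along", (o["eef_pos"]-[.4598,-.0779,0])@u, "Falong",o["wrist_force"]@u)
d=snap("side","3")
a=d["frame"][130:260,170:320,::-1];cv2.imwrite("pics/si3c.png",cv2.resize(a,None,fx=4,fy=4,interpolation=cv2.INTER_CUBIC))
```

```text
t 5.85 pos [ 0.4942 -0.0531  0.0626] F [ 1.06  0.45 -0.37] w 0.0002
x axis [-6.e-04 -1.e-04 -1.e+00] jaw yaw -54.72
[-0.24 -4.25  0.04] to lock hole along 0.042450925677157636 Falong 1.128105751984018
```

View pics/si3c.png

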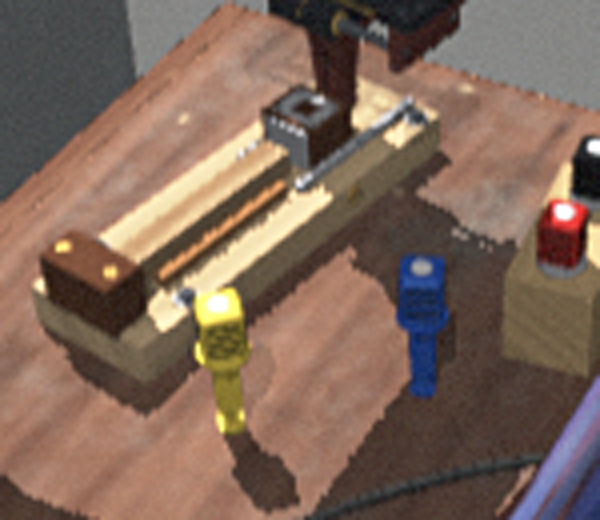

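Emit:
send_rows --commands '[{"tx":0,"ty":-0.12,"tz":0.0,"rx":0,"ry":0,"rz":0,"fingers":0},{"tx":0,"ty":-0.12,"tz":0,"rx":0,"ry":0,"rz":0,"fingers":0},{"tx":0,"ty":-0.12,"tz":0,"rx":0,"ry":0,"rz":0,"fingers":0},{"tx":0,"ty":-0.12,"tz":0,"rx":0,"ry":0,"rz":0,"fingers":0},{"tx":0,"ty":-0.12,"tz":0,"rx":0,"ry":0,"rz":0,"fingers":0},{"tx":0,"ty":-0.12,"tz":0,"rx":0,"ry":0,"rz":0,"fingers":0}]'

```text
t: 6.65
eef_pos: [0.4885, -0.0571, 0.0626]
ee_rot: [0.325, 0.628, -0.325, 0.628]
wrist_force: [0.8, 1.7, -0.7]
grip_width: 0.0003
```

Emit:
send_rows --commands '[{"tx":0,"ty":-0.06,"tz":0.0,"rx":0,"ry":0,"rz":0,"fingers":0},{"tx":0,"ty":-0.06,"tz":0,"rx":0,"ry":0,"rz":0,"fingers":0},{"tx":0,"ty":-0.06,"tz":0,"rx":0,"ry":0,"rz":0,"fingers":0}]'

```text
t: 7.02
eef_pos: [0.4872, -0.0581, 0.0626]
ee_rot: [0.325, 0.628, -0.325, 0.628]
wrist_force: [1.2, 1.6, -0.6]
grip_width: 0.0004
```

Emit:
send_rows --commands '[{"tx":0,"ty":-0.05,"tz":0.0,"rx":0,"ry":0,"rz":0,"fingers":0},{"tx":0,"ty":-0.05,"tz":0,"rx":0,"ry":0,"rz":0,"fingers":0}]'

```text
t: 7.28
eef_pos: [0.4865, -0.0586, 0.0627]
ee_rot: [0.325, 0.628, -0.325, 0.628]
wrist_force: [1.5, 2.5, -1.6]
grip_width: 0.0006
```

Run:
```python
from rel import *
u=np.array([np.cos(np.radians(35.3)),np.sin(np.radians(35.3)),0])
o,R,s=rel([.4598,-.0779,.065]);info(o,R);print(s, "to lock hole along", (o["eef_pos"]-[.4598,-.0779,0])@u, "Falong",o["wrist_force"]@u)
```

```text
t 7.275 pos [ 0.4865 -0.0586  0.0627] F [ 1.48  2.46 -1.59] w 0.0006
x axis [ 1.e-04  1.e-04 -1.e+00] jaw yaw -54.71
[-0.23 -3.29  0.03] to lock hole along 0.03288914693266347 Falong 2.629344088178338
```

Emit:
send_rows --commands '[{"tx":0,"ty":-0.05,"tz":0.0,"rx":0,"ry":0,"rz":0,"fingers":0},{"tx":0,"ty":-0.05,"tz":0,"rx":0,"ry":0,"rz":0,"fingers":0}]'

```text
t: 7.52
eef_pos: [0.4856, -0.0593, 0.0626]
ee_rot: [0.325, 0.628, -0.325, 0.628]
wrist_force: [0.3, 2.3, -1.6]
grip_width: 0.0006
```

Emit:
send_rows --commands '[{"tx":0,"ty":-0.05,"tz":0.0,"rx":0,"ry":0,"rz":0,"fingers":0}]'

```text
t: 7.65
eef_pos: [0.4852, -0.0595, 0.0627]
ee_rot: [0.325, 0.628, -0.325, 0.628]
wrist_force: [0.8, 2.2, -0.2]
grip_width: 0.0002
```

Emit:
send_rows --commands '[{"tx":0,"ty":-0.05,"tz":0.0,"rx":0,"ry":0,"rz":0,"fingers":0}]'

```text
t: 7.78
eef_pos: [0.4849, -0.0598, 0.0627]
ee_rot: [0.325, 0.628, -0.325, 0.628]
wrist_force: [2.0, 3.0, -1.6]
grip_width: 0.0004
```

Emit:
send_rows --commands '[{"tx":0,"ty":-0.05,"tz":0.0,"rx":0,"ry":0,"rz":0,"fingers":0}]'

```text
t: 7.9
eef_pos: [0.4849, -0.0598, 0.0627]
ee_rot: [0.325, 0.628, -0.325, 0.628]
wrist_force: [3.1, 4.3, -4.4]
grip_width: 0.0005
```

Emit:
send_rows --commands '[{"tx":0,"ty":-0.05,"tz":0.0,"rx":0,"ry":0,"rz":0,"fingers":0}]'

```text
t: 8.02
eef_pos: [0.4849, -0.0598, 0.0628]
ee_rot: [0.325, 0.628, -0.324, 0.629]
wrist_force: [4.0, 4.1, -4.1]
grip_width: 0.0003
```

Run:
```python
from rel import *
from h import *
u=np.array([np.cos(np.radians(35.3)),np.sin(np.radians(35.3)),0])
o,R,s=rel([.4598,-.0779,.065]);info(o,R);print(s, "to lock hole along", (o["eef_pos"]-[.4598,-.0779,0])@u, "Falong",o["wrist_force"]@u)
d=snap("side","4")
a=d["frame"][130:230,170:290,::-1];cv2.imwrite("pics/si4c.png",cv2.resize(a,None,fx=6,fy=6,interpolation=cv2.INTER_CUBIC))
```

```text
t 8.025 pos [ 0.4849 -0.0598  0.0628] F [ 4.01  4.1  -4.14] w 0.0003
x axis [ 1.8e-03  6.0e-04 -1.0e+00] jaw yaw -54.68
[-0.23 -3.09  0.03] to lock hole along 0.030930784130038465 Falong 5.641192164426387
```

View pics/si4c.png

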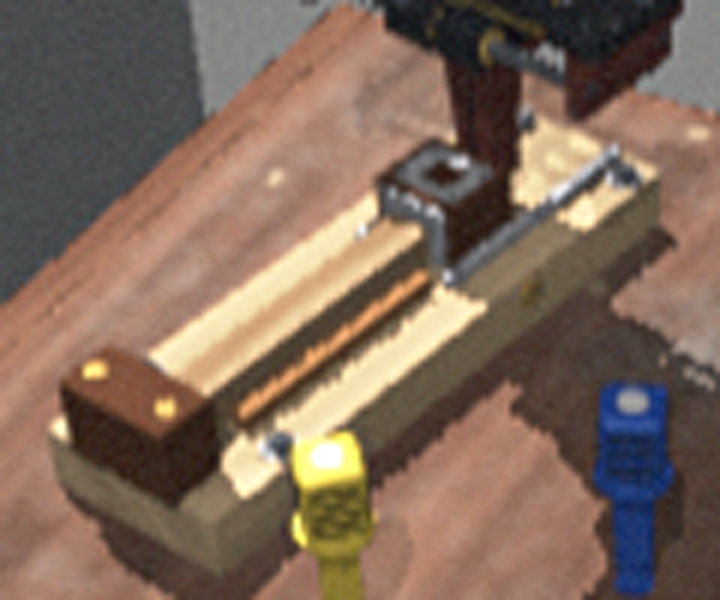

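Emit:
send_rows --commands '[{"tx":0,"ty":0.2,"tz":0,"rx":0,"ry":0,"rz":0,"fingers":0},{"tx":0,"ty":0.6,"tz":0,"rx":0,"ry":0,"rz":0,"fingers":0},{"tx":0,"ty":0.6,"tz":0,"rx":0,"ry":0,"rz":0,"fingers":0},{"tx":-3,"ty":0,"tz":0,"rx":0,"ry":0,"rz":0,"fingers":0},{"tx":-5,"ty":0,"tz":0,"rx":0,"ry":0,"rz":0,"fingers":0},{"tx":-5,"ty":0,"tz":0,"rx":0,"ry":0,"rz":0,"fingers":0},{"tx":-5,"ty":0,"tz":0,"rx":0,"ry":0,"rz":0,"fingers":8.7},{"tx":0,"ty":-5,"tz":2.5,"rx":0,"ry":0,"rz":0,"fingers":8.7}]'

```text
t: 9.07
eef_pos: [0.4732, -0.0994, 0.2467]
ee_rot: [0.324, 0.626, -0.321, 0.632]
wrist_force: [0.5, -2.2, 0.1]
grip_width: 0.0163
```

Emit:
send_rows --commands '[{"tx":0,"ty":-5,"tz":3,"rx":0,"ry":0,"rz":0,"fingers":8.7},{"tx":0,"ty":-5,"tz":3,"rx":0,"ry":0,"rz":0,"fingers":8.7},{"tx":0,"ty":0,"tz":2,"rx":0,"ry":0,"rz":0,"fingers":8.7},{"tx":0,"ty":0,"tz":0,"rx":0,"ry":0,"rz":0,"fingers":8.7},{"tx":0,"ty":0,"tz":0,"rx":0,"ry":0,"rz":0,"fingers":8.7}]'

```text
t: 9.7
eef_pos: [0.4336, -0.2236, 0.2424]
ee_rot: [0.325, 0.629, -0.325, 0.628]
wrist_force: [-0.2, 0.1, 0.0]
grip_width: 0.0669
```

Run:
```python
from rel import *
from h import *
o,R,s=rel([.577,-.273,.18]);info(o,R);print(s)
d=snap("wrist","5")
a=d["frame"][0:190,:,::-1]
```

```text
t 9.7 pos [ 0.4336 -0.2236  0.2424] F [-0.15  0.06  0.01] w 0.0669
x axis [-8.e-04  5.e-04 -1.e+00] jaw yaw -54.64
[ 6.23  8.84 12.33]
```

View pics/wrist5.png

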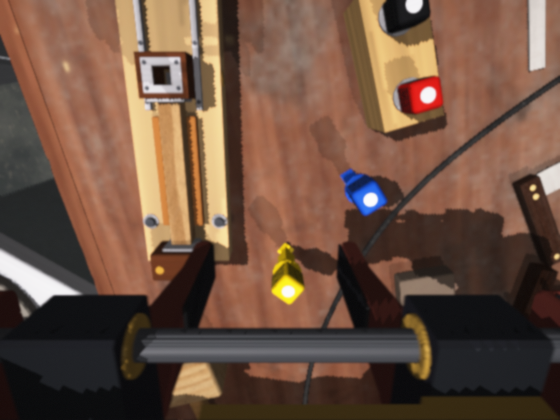

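Run:
```python
from h import *
a=cv2.imread("pics/wrist5.png")
x=cv2.resize(a[40:115,120:210],None,fx=8,fy=8,interpolation=cv2.INTER_CUBIC);cv2.imwrite("pics/w5a.png",x)
x=cv2.resize(a[215:285,130:230],None,fx=7,fy=7,interpolation=cv2.INTER_CUBIC);cv2.imwrite("pics/w5b.png",x)
x=cv2.resize(a[60:140,360:460],None,fx=7,fy=7,interpolation=cv2.INTER_CUBIC);cv2.imwrite("pics/w5c.png",x)
```

```text
(no output)
```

View pics/w5a.png

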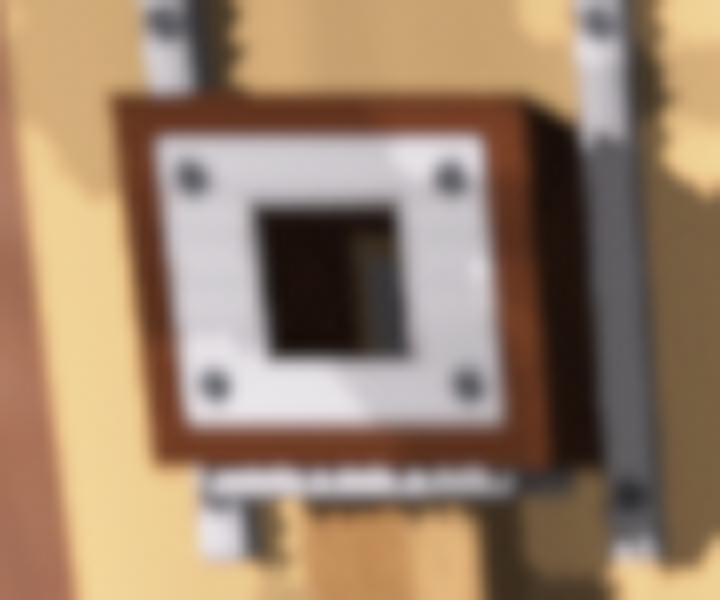

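View pics/w5b.png

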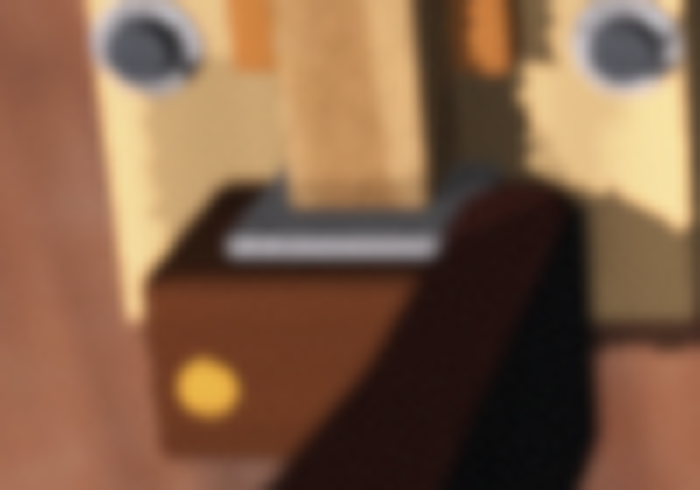

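View pics/w5c.png

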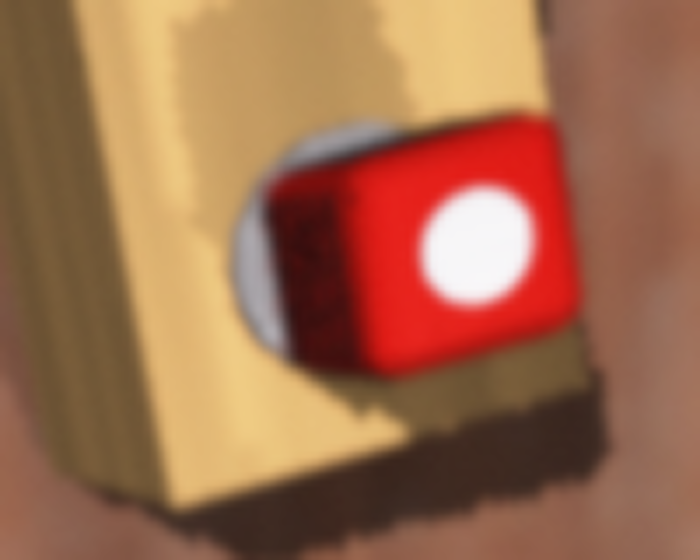

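Run:
```python
from h import *
d=load("wrist5")
A=lambda p:np.array(p)/8+[120,40]-0.44
B=lambda p:np.array(p)/7+[360,60]-0.43
for nm,p in [("hole",[(255,207),(397,207),(408,355),(268,355)]),("plate",[(155,133),(487,133),(505,428),(183,430)]),("top",[(115,97),(525,97),(550,465),(157,465)])]:
    P=plane(d,A(p),.064);v=P-np.roll(P,-1,0);print(nm,P.mean(0).round(4),np.linalg.norm(v,axis=1).round(4),np.degrees(np.arctan2(v[:,1],v[:,0])).round(1))
print(plane(d,B([(478,245)]),.103).round(4))
P=plane(d,B([(345,188),(550,118),(580,320),(390,378)]),.103);v=P-np.roll(P,-1,0);print(P.mean(0),np.linalg.norm(v,axis=1).round(4),np.degrees(np.arctan2(v[:,1],v[:,0])).round(1))
d=load("side0");W=cloud(d)
```

```text
hole [ 0.4596 -0.0773  0.064 ] [0.016  0.0157 0.016  0.0157] [ 125.5   34.6  -54.5 -145.5]
plate [ 0.4595 -0.0774  0.064 ] [0.0372 0.0313 0.0372 0.0315] [ 125.5   34.4  -54.2 -145.7]
top [ 0.4597 -0.0779  0.064 ] [0.0457 0.039  0.0456 0.039 ] [ 125.5   35.1  -54.5 -144.7]
[[ 0.5773 -0.2734  0.103 ]]
[ 0.57591723 -0.27278852  0.103     ] [0.0238 0.0231 0.0224 0.0225] [ 144.    52.4  -37.5 -124.2]
```

Emit:
send_rows --commands '[{"tx":0,"ty":2.95,"tz":4.1,"rx":0,"ry":0,"rz":0,"fingers":8.7},{"tx":2,"ty":2.95,"tz":4.1,"rx":0,"ry":0,"rz":0,"fingers":8.7},{"tx":4,"ty":2.95,"tz":4.1,"rx":0,"ry":0,"rz":0,"fingers":8.7},{"tx":0,"ty":0,"tz":0,"rx":-0.147,"ry":0,"rz":0,"fingers":7},{"tx":0,"ty":0,"tz":0,"rx":-0.147,"ry":0,"rz":0,"fingers":7},{"tx":0,"ty":0,"tz":0,"rx":0,"ry":0,"rz":0,"fingers":7},{"tx":0,"ty":0,"tz":0,"rx":0,"ry":0,"rz":0,"fingers":7}]'

```text
t: 10.62
eef_pos: [0.5756, -0.2728, 0.1841]
ee_rot: [0.23, 0.669, -0.23, 0.669]
wrist_force: [0.2, -0.5, -0.9]
grip_width: 0.07
```

Run:
```python
from rel import *
from h import *
o,R,s=rel([.5772,-.2734,.0925]);info(o,R);print(s)
d=snap("wrist","6")
```

```text
t 10.625 pos [ 0.5756 -0.2728  0.1841] F [ 0.23 -0.53 -0.87] w 0.07
x axis [ 3.e-04  4.e-04 -1.e+00] jaw yaw -37.98
[9.16 0.05 0.17]
```

View pics/wrist6.png

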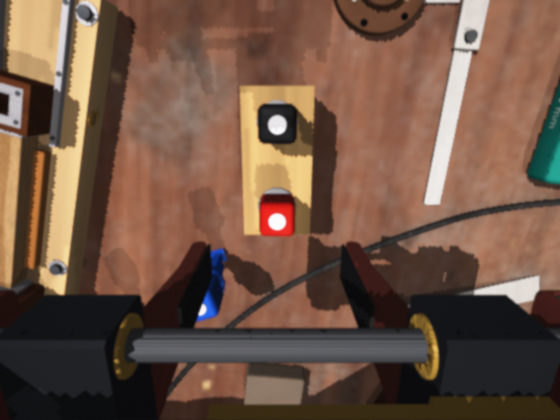

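Run:
```python
from h import *
from rel import *
d=load("wrist6");f=d["frame"];hsv=cv2.cvtColor(f,cv2.COLOR_RGB2HSV)
m=((f.min(2)>200)).astype(np.uint8);m[:, :255]=0;m[:,300:]=0;m[:180]=0;m[250:]=0
M=cv2.moments(m,True);c=(M["m10"]/M["m00"],M["m01"]/M["m00"]);print(c,M["m00"])
p=plane(d,[c],.103)[0];print(p)
o,R,s=rel([p[0],p[1],.0925]);print(s)
```

```text
(276.6857142857143, 221.43333333333334) 210.0
[ 0.5763347  -0.27355169  0.103     ]
[ 9.16 -0.    0.1 ]
```

Emit:
send_rows --commands '[{"tx":2.5,"ty":0,"tz":0.1,"rx":0,"ry":0,"rz":0,"fingers":7},{"tx":2.5,"ty":0,"tz":0,"rx":0,"ry":0,"rz":0,"fingers":7},{"tx":2.5,"ty":0,"tz":0,"rx":0,"ry":0,"rz":0,"fingers":7},{"tx":1.5,"ty":0,"tz":0,"rx":0,"ry":0,"rz":0,"fingers":7},{"tx":0.1,"ty":0,"tz":0,"rx":0,"ry":0,"rz":0,"fingers":7},{"tx":0,"ty":0,"tz":0,"rx":0,"ry":0,"rz":0,"fingers":7}]'

```text
t: 11.42
eef_pos: [0.5768, -0.2744, 0.0937]
ee_rot: [0.23, 0.668, -0.23, 0.669]
wrist_force: [-0.1, 0.1, 0.6]
grip_width: 0.0698
```

Run:
```python
from rel import *
o,R,s=rel([.5763,-.2735,.0925]);info(o,R);print(s)
```

```text
t 11.425 pos [ 0.5768 -0.2744  0.0937] F [-0.07  0.15  0.55] w 0.0698
x axis [ 1.2e-03 -5.0e-04 -1.0e+00] jaw yaw -37.9
[ 0.12  0.04 -0.09]
```

Emit:
send_rows --commands '[{"tx":0,"ty":0.05,"tz":-0.05,"rx":0,"ry":0,"rz":0,"fingers":4},{"tx":0,"ty":0,"tz":0,"rx":0,"ry":0,"rz":0,"fingers":3},{"tx":0,"ty":0,"tz":0,"rx":0,"ry":0,"rz":0,"fingers":2.2},{"tx":0,"ty":0,"tz":0,"rx":0,"ry":0,"rz":0,"fingers":1.5},{"tx":0,"ty":0,"tz":0,"rx":0,"ry":0,"rz":0,"fingers":1.5},{"tx":0,"ty":0,"tz":0,"rx":0,"ry":0,"rz":0,"fingers":1.5}]'

```text
t: 12.18
eef_pos: [0.5762, -0.2735, 0.0929]
ee_rot: [0.229, 0.669, -0.229, 0.669]
wrist_force: [0.2, -0.0, 1.2]
grip_width: 0.0257
```

Emit:
send_rows --commands '[{"tx":-1,"ty":0,"tz":0,"rx":0,"ry":0,"rz":0,"fingers":1.5},{"tx":-2,"ty":0,"tz":0,"rx":0,"ry":0,"rz":0,"fingers":1.5},{"tx":-2,"ty":0,"tz":0,"rx":0,"ry":0,"rz":0,"fingers":1.5},{"tx":-2,"ty":0,"tz":0,"rx":0,"ry":0,"rz":0,"fingers":1.5},{"tx":-2,"ty":0,"tz":0,"rx":0,"ry":0,"rz":0,"fingers":1.5},{"tx":0,"ty":0,"tz":0,"rx":0,"ry":0,"rz":0,"fingers":1.5},{"tx":0,"ty":0,"tz":0,"rx":0,"ry":0,"rz":0,"fingers":1.5}]'

```text
t: 13.05
eef_pos: [0.5758, -0.2732, 0.1826]
ee_rot: [0.229, 0.669, -0.229, 0.669]
wrist_force: [0.7, -0.5, -1.8]
grip_width: 0.0255
```

Run:
```python
from rel import *
from h import *
fs=[]
o,R,s=rel([.4597,-.0776,.17]);info(o,R);print(s, o["joint_pos"].round(2))
d=snap("wrist","7");d=snap("side","7");print(observe()["wrist_force"])
cv2.imwrite("pics/si7c.png",cv2.resize(d["frame"][70:250,170:370,::-1],None,fx=3.3,fy=3.3,interpolation=cv2.INTER_CUBIC))
```

```text
t 13.05 pos [ 0.5758 -0.2732  0.1826] F [ 0.66 -0.5  -1.81] w 0.0255
x axis [-4.e-04  3.e-04 -1.e+00] jaw yaw -37.87
[  1.27   8.31 -21.17] [ 0.15  0.48  0.27  1.72 -0.15  0.96 -0.19]
[-0.86534066 -0.37355036 -1.90628758]
```

View pics/wrist7.png

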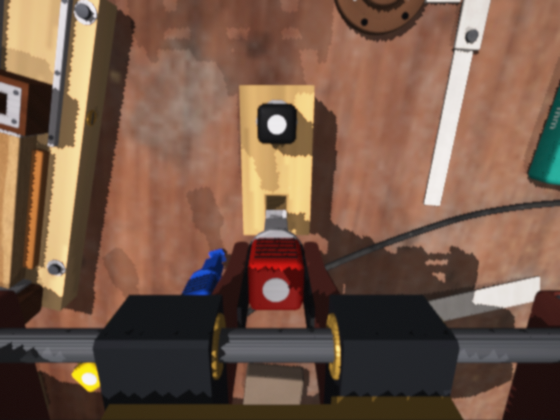

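View pics/si7c.png

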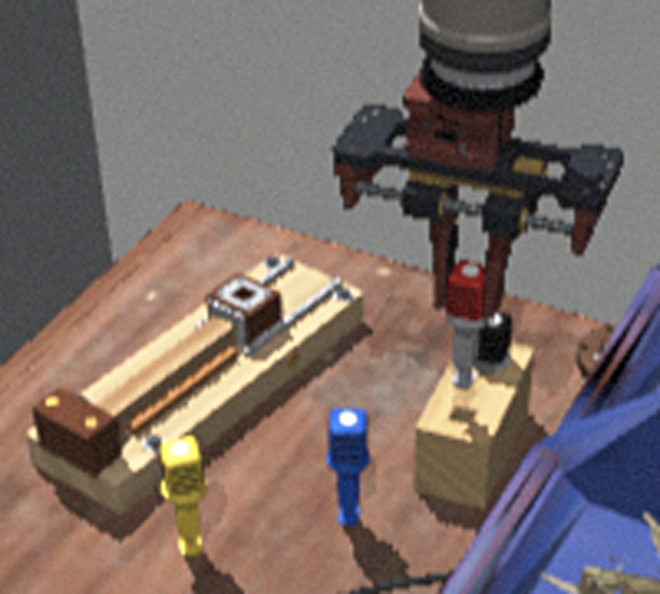

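Run:
```python
from h import *
from rel import *
d=load("wrist7");f=d["frame"]
m=((f.min(2)>170)).astype(np.uint8);m[:, :255]=0;m[:,300:]=0;m[:270]=0;m[305:]=0
print(m.sum());M=cv2.moments(m,True);c=(M["m10"]/M["m00"],M["m01"]/M["m00"]);print(c)
for z in (.190,.1927):
    p=plane(d,[c],z)[0];o,R,s=rel(p);print(p,s)
x=cv2.resize(f[180:320,220:330,::-1],None,fx=4,fy=4,interpolation=cv2.INTER_CUBIC);cv2.imwrite("pics/w7c.png",x)
```

```text
210
(278.3095238095238, 290.9)
[ 0.57542171 -0.2761199   0.19      ] [-0.8  -0.24  0.17]
[ 0.57642574 -0.27477878  0.1927    ] [-1.07 -0.08  0.17]
```

View pics/w7c.png

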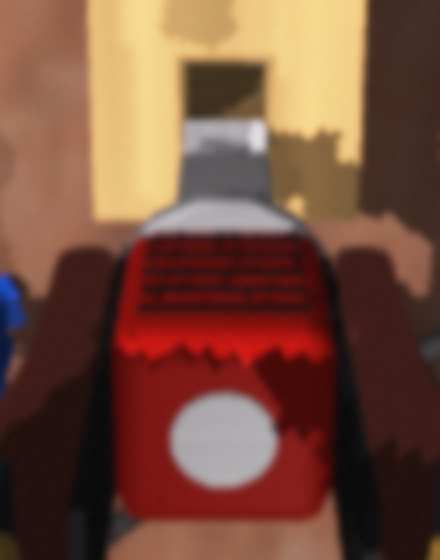

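Emit:
send_rows --commands '[{"tx":0,"ty":1.66,"tz":-4.23,"rx":0,"ry":0,"rz":0,"fingers":1.5},{"tx":0,"ty":1.66,"tz":-4.23,"rx":0,"ry":0,"rz":0,"fingers":1.5},{"tx":0,"ty":1.66,"tz":-4.23,"rx":0,"ry":0,"rz":0,"fingers":1.5},{"tx":0,"ty":1.66,"tz":-4.23,"rx":0,"ry":0,"rz":0,"fingers":1.5},{"tx":0,"ty":1.66,"tz":-4.23,"rx":0,"ry":0,"rz":0,"fingers":1.5},{"tx":0,"ty":0,"tz":0,"rx":0.147,"ry":0,"rz":0,"fingers":1.5},{"tx":0,"ty":0,"tz":0,"rx":0.147,"ry":0,"rz":0,"fingers":1.5},{"tx":0,"ty":0,"tz":0,"rx":0,"ry":0,"rz":0,"fingers":1.5}]'

```text
t: 14.15
eef_pos: [0.4598, -0.078, 0.1825]
ee_rot: [0.324, 0.629, -0.325, 0.628]
wrist_force: [-0.2, 0.4, -1.9]
grip_width: 0.0258
```

Run:
```python
from rel import *
o,R,s=rel([.4597,-.0776,.162]);info(o,R);print(s, o["joint_pos"].round(2))
```

```text
t 14.15 pos [ 0.4598 -0.078   0.1825] F [-0.23  0.35 -1.87] w 0.0258
x axis [-9.e-04 -2.e-04 -1.e+00] jaw yaw -54.63
[ 2.05  0.02 -0.04] [-0.2   0.21  0.26  2.11 -0.07  0.83 -0.84]
```

Emit:
send_rows --commands '[{"tx":1.2,"ty":0,"tz":0,"rx":0,"ry":0,"rz":0,"fingers":1.5},{"tx":0.8,"ty":0,"tz":0,"rx":0,"ry":0,"rz":0,"fingers":1.5},{"tx":0,"ty":0,"tz":0,"rx":0,"ry":0,"rz":0,"fingers":1.5}]'

```text
t: 14.52
eef_pos: [0.4594, -0.0782, 0.1617]
ee_rot: [0.324, 0.629, -0.325, 0.627]
wrist_force: [-0.1, 0.2, -1.2]
grip_width: 0.026
```

Run:
```python
from rel import *
from h import *
o,R,s=rel([.4597,-.0776,.162]);info(o,R);print(s, o["joint_pos"].round(2))
d=snap("side","8");K=d["K"]
def pr(X):
    c=d["R"]@np.array(X)+d["t"];return (K@c)[:2]/c[2]
q=pr([.4597,-.0776,.07]).astype(int);u,v=q
A=cv2.resize(d["frame"][v-35:v+25,u-40:u+40,::-1],None,fx=8,fy=8,interpolation=cv2.INTER_CUBIC)
d=snap("scene","8");K=d["K"];q=pr([.4597,-.0776,.07]).astype(int);u,v=q
B=cv2.resize(d["frame"][v-35:v+25,u-40:u+40,::-1],None,fx=8,fy=8,interpolation=cv2.INTER_CUBIC)
cv2.imwrite("pics/8si.png",A);cv2.imwrite("pics/8sc.png",B)
d=snap("wrist","8")
cv2.imwrite("pics/8w.png",cv2.resize(d["frame"][170:320,205:345,::-1],None,fx=4,fy=4,interpolation=cv2.INTER_CUBIC))
```

```text
t 14.525 pos [ 0.4594 -0.0782  0.1617] F [-0.06  0.23 -1.25] w 0.026
x axis [-2.4e-03 -1.0e-04 -1.0e+00] jaw yaw -54.69
[-0.03  0.06 -0.03] [-0.19  0.24  0.26  2.13 -0.09  0.78 -0.83]
```

View pics/8si.png

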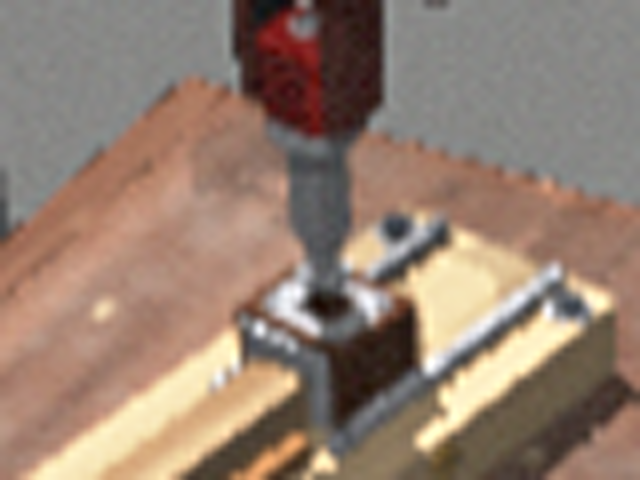

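View pics/8sc.png

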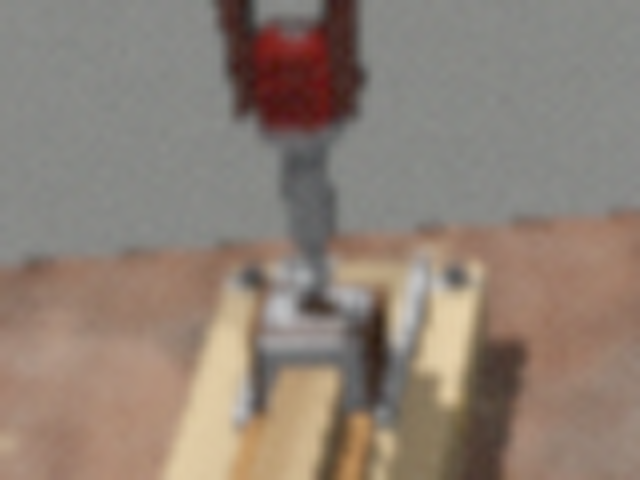

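View pics/8w.png

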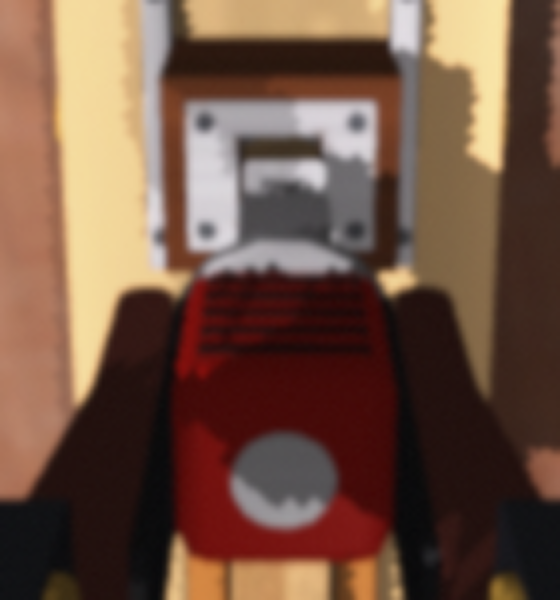

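Emit:
send_rows --commands '[{"tx":0.3,"ty":0.05,"tz":-0.04,"rx":0,"ry":0,"rz":0,"fingers":1.5},{"tx":0.4,"ty":0,"tz":0,"rx":0,"ry":0,"rz":0,"fingers":1.5},{"tx":0.3,"ty":0,"tz":0,"rx":0,"ry":0,"rz":0,"fingers":1.5},{"tx":0,"ty":0,"tz":0,"rx":0,"ry":0,"rz":0,"fingers":1.5}]'

```text
t: 15.18
eef_pos: [0.4601, -0.0775, 0.1525]
ee_rot: [0.325, 0.628, -0.325, 0.628]
wrist_force: [0.2, -0.6, -2.1]
grip_width: 0.0259
```

Run:
```python
from rel import *
o,R,s=rel([.4597,-.0776,.1523]);info(o,R);print(s,(R.T@o["wrist_force"]).round(2))
```

```text
t 15.175 pos [ 0.4601 -0.0775  0.1525] F [ 0.22 -0.6  -2.06] w 0.0259
x axis [-6.e-04 -0.e+00 -1.e+00] jaw yaw -54.72
[ 0.02 -0.04 -0.01] [ 2.06 -0.16  0.62]
```

Emit:
send_rows --commands '[{"tx":0.3,"ty":0,"tz":0,"rx":0,"ry":0,"rz":0,"fingers":1.5},{"tx":0.3,"ty":0,"tz":0,"rx":0,"ry":0,"rz":0,"fingers":1.5}]'

```text
t: 15.42
eef_pos: [0.4601, -0.0776, 0.1467]
ee_rot: [0.325, 0.628, -0.325, 0.628]
wrist_force: [-0.3, -0.1, -1.7]
grip_width: 0.026
```

Emit:
send_rows --commands '[{"tx":0.3,"ty":0,"tz":0,"rx":0,"ry":0,"rz":0,"fingers":1.5},{"tx":0.3,"ty":0,"tz":0,"rx":0,"ry":0,"rz":0,"fingers":1.5},{"tx":0,"ty":0,"tz":0,"rx":0,"ry":0,"rz":0,"fingers":1.5}]'

```text
t: 15.8
eef_pos: [0.4601, -0.0775, 0.1405]
ee_rot: [0.325, 0.628, -0.325, 0.628]
wrist_force: [-0.7, -0.2, -2.4]
grip_width: 0.0258
```

Run:
```python
from rel import *
o,R,s=rel([.4597,-.0776,.1523]);info(o,R);print(s,(R.T@o["wrist_force"]).round(2))
```

```text
t 15.8 pos [ 0.4601 -0.0775  0.1405] F [-0.72 -0.16 -2.36] w 0.0258
x axis [-8.e-04 -0.e+00 -1.e+00] jaw yaw -54.72
[-1.18 -0.04 -0.01] [ 2.36 -0.68 -0.28]
```

Emit:
send_rows --commands '[{"tx":0.4,"ty":0,"tz":0,"rx":0,"ry":0,"rz":0,"fingers":1.5},{"tx":0.4,"ty":0,"tz":0,"rx":0,"ry":0,"rz":0,"fingers":1.5},{"tx":0.4,"ty":0,"tz":0,"rx":0,"ry":0,"rz":0,"fingers":1.5},{"tx":0.3,"ty":0,"tz":0,"rx":0,"ry":0,"rz":0,"fingers":1.5}]'

```text
t: 16.3
eef_pos: [0.4602, -0.0775, 0.1255]
ee_rot: [0.325, 0.628, -0.325, 0.628]
wrist_force: [-1.2, -0.8, -1.5]
grip_width: 0.0256
```

Emit:
send_rows --commands '[{"tx":0.3,"ty":0,"tz":0,"rx":0,"ry":0,"rz":0,"fingers":1.5},{"tx":0.3,"ty":0,"tz":0,"rx":0,"ry":0,"rz":0,"fingers":1.5},{"tx":0.3,"ty":0,"tz":0,"rx":0,"ry":0,"rz":0,"fingers":1.5}]'

```text
t: 16.68
eef_pos: [0.4604, -0.0775, 0.1167]
ee_rot: [0.325, 0.628, -0.325, 0.628]
wrist_force: [-1.7, -0.7, -1.6]
grip_width: 0.0258
```

Run:
```python
from rel import *
o,R,s=rel([.4597,-.0776,.0929]);info(o,R);print(s,(R.T@o["wrist_force"]).round(2))
```

```text
t 16.675 pos [ 0.4604 -0.0775  0.1167] F [-1.67 -0.72 -1.59] w 0.0258
x axis [ 1.e-04 -0.e+00 -1.e+00] jaw yaw -54.72
[ 2.38 -0.06 -0.03] [ 1.59 -1.78 -0.38]
```

Emit:
send_rows --commands '[{"tx":0,"ty":-0.05,"tz":-0.02,"rx":0,"ry":0,"rz":0,"fingers":1.5},{"tx":0,"ty":0,"tz":0,"rx":0,"ry":0,"rz":0,"fingers":1.5}]'

```text
t: 16.92
eef_pos: [0.4602, -0.0775, 0.117]
ee_rot: [0.325, 0.628, -0.325, 0.628]
wrist_force: [0.0, -0.1, -2.7]
grip_width: 0.0257
```

Run:
```python
from rel import *
o,R,s=rel([.4597,-.0776,.0929]);info(o,R);print(s,(R.T@o["wrist_force"]).round(2))
```

```text
t 16.925 pos [ 0.4602 -0.0775  0.117 ] F [ 0.   -0.07 -2.67] w 0.0257
x axis [ 8.e-04  1.e-04 -1.e+00] jaw yaw -54.71
[ 2.41 -0.05 -0.02] [ 2.67 -0.04  0.06]
```

Emit:
send_rows --commands '[{"tx":0.25,"ty":0,"tz":0,"rx":0,"ry":0,"rz":0,"fingers":1.5},{"tx":0.25,"ty":0,"tz":0,"rx":0,"ry":0,"rz":0,"fingers":1.5}]'

```text
t: 17.18
eef_pos: [0.4599, -0.0776, 0.1118]
ee_rot: [0.325, 0.628, -0.325, 0.628]
wrist_force: [0.3, -0.2, -1.2]
grip_width: 0.026
```

Emit:
send_rows --commands '[{"tx":0.2,"ty":0,"tz":0,"rx":0,"ry":0,"rz":0,"fingers":1.5},{"tx":0.2,"ty":0,"tz":0,"rx":0,"ry":0,"rz":0,"fingers":1.5}]'

```text
t: 17.42
eef_pos: [0.4599, -0.0776, 0.1077]
ee_rot: [0.325, 0.628, -0.325, 0.628]
wrist_force: [0.1, 0.5, -1.5]
grip_width: 0.0256
```

Emit:
send_rows --commands '[{"tx":0.2,"ty":0,"tz":0,"rx":0,"ry":0,"rz":0,"fingers":1.5}]'

```text
t: 17.55
eef_pos: [0.46, -0.0776, 0.1059]
ee_rot: [0.325, 0.628, -0.325, 0.628]
wrist_force: [-1.4, -0.6, 3.1]
grip_width: 0.026
```

Run:
```python
from rel import *
o,R,s=rel([.4597,-.0776,.0929]);info(o,R);print(s,(R.T@o["wrist_force"]).round(2))
```

```text
t 17.55 pos [ 0.46   -0.0776  0.1059] F [-1.41 -0.64  3.1 ] w 0.026
x axis [ 3.e-04  1.e-04 -1.e+00] jaw yaw -54.72
[ 1.3  -0.03 -0.02] [-3.1  -1.52 -0.29]
```

Emit:
send_rows --commands '[{"tx":0.15,"ty":-0.02,"tz":0,"rx":0,"ry":0,"rz":0,"fingers":1.5},{"tx":0.15,"ty":0,"tz":0,"rx":0,"ry":0,"rz":0,"fingers":1.5}]'

```text
t: 17.8
eef_pos: [0.46, -0.0777, 0.1031]
ee_rot: [0.325, 0.628, -0.325, 0.628]
wrist_force: [-2.1, -0.1, 5.8]
grip_width: 0.0256
```

Emit:
send_rows --commands '[{"tx":0.15,"ty":0,"tz":0,"rx":0,"ry":0,"rz":0,"fingers":1.5},{"tx":0.15,"ty":0,"tz":0,"rx":0,"ry":0,"rz":0,"fingers":1.5}]'

```text
t: 18.05
eef_pos: [0.4601, -0.0778, 0.1003]
ee_rot: [0.325, 0.628, -0.325, 0.628]
wrist_force: [-1.4, 0.5, 8.9]
grip_width: 0.0258
```

Run:
```python
from rel import *
o,R,s=rel([.4597,-.0776,.0929]);info(o,R);print(s,(R.T@o["wrist_force"]).round(2))
```

```text
t 18.05 pos [ 0.4601 -0.0778  0.1003] F [-1.42  0.46  8.86] w 0.0258
x axis [ 9.e-04  2.e-04 -1.e+00] jaw yaw -54.72
[ 0.74 -0.02 -0.04] [-8.86 -0.89 -1.19]
```

Emit:
send_rows --commands '[{"tx":0.15,"ty":0,"tz":0,"rx":0,"ry":0,"rz":0,"fingers":1.5},{"tx":0.15,"ty":0,"tz":0,"rx":0,"ry":0,"rz":0,"fingers":1.5}]'

```text
t: 18.3
eef_pos: [0.4597, -0.0777, 0.0967]
ee_rot: [0.325, 0.628, -0.325, 0.628]
wrist_force: [0.1, 0.4, -2.2]
grip_width: 0.0261
```

Emit:
send_rows --commands '[{"tx":0.1,"ty":0,"tz":0,"rx":0,"ry":0,"rz":0,"fingers":1.5}]'

```text
t: 18.42
eef_pos: [0.4594, -0.0777, 0.0955]
ee_rot: [0.325, 0.628, -0.325, 0.628]
wrist_force: [0.7, -0.4, -0.8]
grip_width: 0.0258
```

Emit:
send_rows --commands '[{"tx":0.1,"ty":0,"tz":0,"rx":0,"ry":0,"rz":0,"fingers":1.5}]'

```text
t: 18.55
eef_pos: [0.4595, -0.0777, 0.0946]
ee_rot: [0.325, 0.628, -0.325, 0.628]
wrist_force: [-0.4, 0.1, -1.4]
grip_width: 0.0257
```

Emit:
send_rows --commands '[{"tx":0.1,"ty":0,"tz":0,"rx":0,"ry":0,"rz":0,"fingers":1.5}]'

```text
t: 18.68
eef_pos: [0.4595, -0.0777, 0.0936]
ee_rot: [0.325, 0.628, -0.325, 0.628]
wrist_force: [0.0, -0.8, -2.2]
grip_width: 0.0258
```

Emit:
send_rows --commands '[{"tx":0.07,"ty":0,"tz":0,"rx":0,"ry":0,"rz":0,"fingers":1.5}]'

```text
t: 18.8
eef_pos: [0.4596, -0.0777, 0.093]
ee_rot: [0.325, 0.628, -0.325, 0.628]
wrist_force: [0.8, 0.6, -1.2]
grip_width: 0.0258
```

Emit:
send_rows --commands '[{"tx":0.06,"ty":0,"tz":0,"rx":0,"ry":0,"rz":0,"fingers":1.5}]'

```text
t: 18.92
eef_pos: [0.4597, -0.0777, 0.0927]
ee_rot: [0.325, 0.628, -0.325, 0.628]
wrist_force: [-2.1, 0.2, 6.8]
grip_width: 0.026
```

Emit:
send_rows --commands '[{"tx":0.06,"ty":0,"tz":0,"rx":0,"ry":0,"rz":0,"fingers":1.5}]'

```text
t: 19.05
eef_pos: [0.4599, -0.0775, 0.0927]
ee_rot: [0.325, 0.628, -0.325, 0.628]
wrist_force: [-4.4, 0.6, 14.9]
grip_width: 0.026
```

Emit:
send_rows --commands '[{"tx":-0.1,"ty":0,"tz":0,"rx":0,"ry":0,"rz":0,"fingers":1.5},{"tx":-0.07,"ty":0,"tz":0,"rx":0,"ry":0,"rz":0,"fingers":1.5}]'

```text
t: 19.3
eef_pos: [0.4597, -0.0777, 0.0937]
ee_rot: [0.325, 0.628, -0.325, 0.628]
wrist_force: [-0.3, -0.2, -1.6]
grip_width: 0.026
```

Emit:
send_rows --commands '[{"tx":-0.05,"ty":0,"tz":0,"rx":0,"ry":0,"rz":0,"fingers":1.5}]'

```text
t: 19.42
eef_pos: [0.4596, -0.0777, 0.0941]
ee_rot: [0.325, 0.628, -0.325, 0.628]
wrist_force: [0.2, 0.6, -1.1]
grip_width: 0.0259
```

Emit:
send_rows --commands '[{"tx":-0.05,"ty":0,"tz":0,"rx":0,"ry":0,"rz":0,"fingers":1.5}]'

```text
t: 19.55
eef_pos: [0.4596, -0.0777, 0.0946]
ee_rot: [0.325, 0.628, -0.325, 0.628]
wrist_force: [-0.1, -0.1, -2.0]
grip_width: 0.0258
```

Emit:
send_rows --commands '[{"tx":-0.05,"ty":0,"tz":0,"rx":0,"ry":0,"rz":0,"fingers":1.5}]'

```text
t: 19.68
eef_pos: [0.4596, -0.0777, 0.0951]
ee_rot: [0.325, 0.628, -0.325, 0.628]
wrist_force: [0.1, 0.0, -3.2]
grip_width: 0.0258
```

Emit:
send_rows --commands '[{"tx":-0.04,"ty":0,"tz":0,"rx":0,"ry":0,"rz":0,"fingers":1.5}]'

```text
t: 19.8
eef_pos: [0.4597, -0.0777, 0.0956]
ee_rot: [0.325, 0.628, -0.325, 0.628]
wrist_force: [0.0, 0.0, -1.8]
grip_width: 0.0258
```

Emit:
send_rows --commands '[{"tx":-0.04,"ty":0,"tz":0,"rx":0,"ry":0,"rz":0,"fingers":1.5}]'

```text
t: 19.92
eef_pos: [0.4597, -0.0777, 0.096]
ee_rot: [0.325, 0.628, -0.325, 0.628]
wrist_force: [0.3, -0.1, -2.3]
grip_width: 0.0257
```

Emit:
send_rows --commands '[{"tx":-0.04,"ty":0,"tz":0,"rx":0,"ry":0,"rz":0,"fingers":1.5}]'

```text
t: 20.05
eef_pos: [0.4597, -0.0777, 0.0964]
ee_rot: [0.325, 0.628, -0.325, 0.628]
wrist_force: [0.8, -0.4, -1.4]
grip_width: 0.0257
```

Emit:
send_rows --commands '[{"tx":-0.04,"ty":0,"tz":0,"rx":0,"ry":0,"rz":0,"fingers":1.5}]'

```text
t: 20.18
eef_pos: [0.4596, -0.0777, 0.0968]
ee_rot: [0.325, 0.628, -0.325, 0.628]
wrist_force: [0.0, -0.1, -1.5]
grip_width: 0.026
```

Emit:
send_rows --commands '[{"tx":-0.04,"ty":0,"tz":0,"rx":0,"ry":0,"rz":0,"fingers":1.5}]'

```text
t: 20.3
eef_pos: [0.4596, -0.0777, 0.0972]
ee_rot: [0.325, 0.628, -0.325, 0.628]
wrist_force: [-0.1, -0.6, -2.5]
grip_width: 0.0257
```

Emit:
send_rows --commands '[{"tx":-0.04,"ty":0,"tz":0,"rx":0,"ry":0,"rz":0,"fingers":1.5}]'

```text
t: 20.42
eef_pos: [0.4594, -0.0777, 0.0974]
ee_rot: [0.325, 0.628, -0.325, 0.628]
wrist_force: [0.6, 0.2, -5.2]
grip_width: 0.0255
```

Emit:
send_rows --commands '[{"tx":-0.04,"ty":0,"tz":0,"rx":0,"ry":0,"rz":0,"fingers":1.5}]'

```text
t: 20.55
eef_pos: [0.4594, -0.0777, 0.0977]
ee_rot: [0.325, 0.628, -0.325, 0.628]
wrist_force: [1.0, -0.5, -7.7]
grip_width: 0.0259
```

Emit:
send_rows --commands '[{"tx":-0.025,"ty":0,"tz":0,"rx":0,"ry":0,"rz":0,"fingers":1.5},{"tx":-0.025,"ty":0,"tz":0,"rx":0,"ry":0,"rz":0,"fingers":1.5}]'

```text
t: 20.8
eef_pos: [0.4593, -0.0777, 0.0981]
ee_rot: [0.325, 0.628, -0.325, 0.628]
wrist_force: [1.9, -0.7, -10.4]
grip_width: 0.0257
```

Emit:
send_rows --commands '[{"tx":-0.025,"ty":0,"tz":0,"rx":0,"ry":0,"rz":0,"fingers":1.5}]'

```text
t: 20.92
eef_pos: [0.4593, -0.0777, 0.0983]
ee_rot: [0.325, 0.628, -0.325, 0.628]
wrist_force: [1.0, -0.8, -13.0]
grip_width: 0.0258
```

Emit:
send_rows --commands '[{"tx":-0.025,"ty":0,"tz":0,"rx":0,"ry":0,"rz":0,"fingers":1.5}]'

```text
t: 21.05
eef_pos: [0.4592, -0.0777, 0.0986]
ee_rot: [0.325, 0.628, -0.325, 0.628]
wrist_force: [2.3, -1.4, -15.8]
grip_width: 0.0259
```

Emit:
send_rows --commands '[{"tx":-0.015,"ty":0,"tz":0,"rx":0,"ry":0,"rz":0,"fingers":1.5}]'

```text
t: 21.18
eef_pos: [0.4593, -0.0777, 0.0987]
ee_rot: [0.325, 0.628, -0.325, 0.628]
wrist_force: [2.1, -1.7, -16.3]
grip_width: 0.0259
```

Emit:
send_rows --commands '[{"tx":0,"ty":0,"tz":0,"rx":0,"ry":0,"rz":0,"fingers":1.5},{"tx":0,"ty":0,"tz":0,"rx":0,"ry":0,"rz":0,"fingers":1.5}]'

```text
t: 21.42
eef_pos: [0.4593, -0.0777, 0.0988]
ee_rot: [0.325, 0.628, -0.325, 0.628]
wrist_force: [0.7, -1.2, -17.8]
grip_width: 0.0257
```

Emit:
send_rows --commands '[{"tx":0,"ty":0,"tz":0,"rx":0,"ry":0,"rz":0,"fingers":1.5},{"tx":0,"ty":0,"tz":0,"rx":0,"ry":0,"rz":0,"fingers":1.5}]'

```text
t: 21.68
eef_pos: [0.4593, -0.0777, 0.0989]
ee_rot: [0.325, 0.628, -0.325, 0.628]
wrist_force: [1.1, -0.7, -17.3]
grip_width: 0.0259
```

Emit:
send_rows --commands '[{"tx":0.05,"ty":0,"tz":0,"rx":0,"ry":0,"rz":0,"fingers":1.5},{"tx":0.1,"ty":0,"tz":0,"rx":0,"ry":0,"rz":0,"fingers":1.5},{"tx":0.1,"ty":0,"tz":0,"rx":0,"ry":0,"rz":0,"fingers":1.5},{"tx":0.1,"ty":0,"tz":0,"rx":0,"ry":0,"rz":0,"fingers":1.5},{"tx":0.1,"ty":0,"tz":0,"rx":0,"ry":0,"rz":0,"fingers":1.5},{"tx":0.1,"ty":0,"tz":0,"rx":0,"ry":0,"rz":0,"fingers":1.5}]'

```text
t: 22.42
eef_pos: [0.46, -0.0777, 0.0938]
ee_rot: [0.325, 0.628, -0.325, 0.628]
wrist_force: [-1.0, -0.1, -2.3]
grip_width: 0.026
```

Emit:
send_rows --commands '[{"tx":0.06,"ty":0,"tz":0,"rx":0,"ry":0,"rz":0,"fingers":1.5}]'

```text
t: 22.55
eef_pos: [0.46, -0.0777, 0.0931]
ee_rot: [0.325, 0.628, -0.325, 0.628]
wrist_force: [-1.5, 0.3, -1.4]
grip_width: 0.0257
```

Emit:
send_rows --commands '[{"tx":0.05,"ty":0,"tz":0,"rx":0,"ry":0,"rz":0,"fingers":1.5}]'

```text
t: 22.68
eef_pos: [0.46, -0.0777, 0.0927]
ee_rot: [0.325, 0.628, -0.325, 0.628]
wrist_force: [-2.3, -0.0, 5.4]
grip_width: 0.0258
```

Emit:
send_rows --commands '[{"tx":0.03,"ty":0,"tz":0,"rx":0,"ry":0,"rz":0,"fingers":1.5}]'

```text
t: 22.8
eef_pos: [0.4601, -0.0778, 0.0927]
ee_rot: [0.325, 0.628, -0.325, 0.628]
wrist_force: [-3.3, 0.1, 8.5]
grip_width: 0.0261
```

Emit:
send_rows --commands '[{"tx":-0.05,"ty":0,"tz":0,"rx":0,"ry":0,"rz":0,"fingers":1.5},{"tx":0,"ty":0,"tz":0,"rx":0,"ry":0,"rz":0,"fingers":1.5}]'

```text
t: 23.05
eef_pos: [0.46, -0.0777, 0.0928]
ee_rot: [0.325, 0.628, -0.325, 0.628]
wrist_force: [-0.8, -0.7, 0.3]
grip_width: 0.0258
```

Home at the same height (0.0927). Release and rise.

Emit:
send_rows --commands '[{"tx":0,"ty":0,"tz":0,"rx":0,"ry":0,"rz":0,"fingers":3.2},{"tx":0,"ty":0,"tz":0,"rx":0,"ry":0,"rz":0,"fingers":4.5},{"tx":0,"ty":0,"tz":0,"rx":0,"ry":0,"rz":0,"fingers":6},{"tx":0,"ty":0,"tz":0,"rx":0,"ry":0,"rz":0,"fingers":6},{"tx":0,"ty":0,"tz":0,"rx":0,"ry":0,"rz":0,"fingers":6}]'

```text
t: 23.68
eef_pos: [0.4597, -0.0777, 0.0927]
ee_rot: [0.325, 0.628, -0.325, 0.628]
wrist_force: [-0.2, 0.1, 0.8]
grip_width: 0.0595
```

Emit:
send_rows --commands '[{"tx":-1.5,"ty":0,"tz":0,"rx":0,"ry":0,"rz":0,"fingers":6},{"tx":-3,"ty":0,"tz":0,"rx":0,"ry":0,"rz":0,"fingers":6},{"tx":-4,"ty":0,"tz":0,"rx":0,"ry":0,"rz":0,"fingers":6},{"tx":-4,"ty":-3,"tz":0,"rx":0,"ry":0,"rz":0,"fingers":6},{"tx":-2,"ty":-5,"tz":0,"rx":0,"ry":0,"rz":0,"fingers":6},{"tx":0,"ty":0,"tz":0,"rx":0,"ry":0,"rz":0,"fingers":6},{"tx":0,"ty":0,"tz":0,"rx":0,"ry":0,"rz":0,"fingers":6}]'

```text
t: 24.55
eef_pos: [0.3948, -0.1236, 0.2383]
ee_rot: [0.325, 0.628, -0.325, 0.628]
wrist_force: [-0.4, 0.5, -0.2]
grip_width: 0.0599
```

Run:
```python
from rel import *
from h import *
o,R,s=rel([.4597,-.0776,.1523]);info(o,R)
d=snap("wrist","9");W=cloud(d)
d2=snap("side","9")
cv2.imwrite("pics/si9c.png",cv2.resize(d2["frame"][130:250,170:370,::-1],None,fx=3.8,fy=3.8,interpolation=cv2.INTER_CUBIC))
```

```text
t 24.55 pos [ 0.3948 -0.1236  0.2383] F [-0.41  0.54 -0.2 ] w 0.0599
x axis [ 1.6e-03  4.0e-04 -1.0e+00] jaw yaw -54.72
```

View pics/wrist9.png

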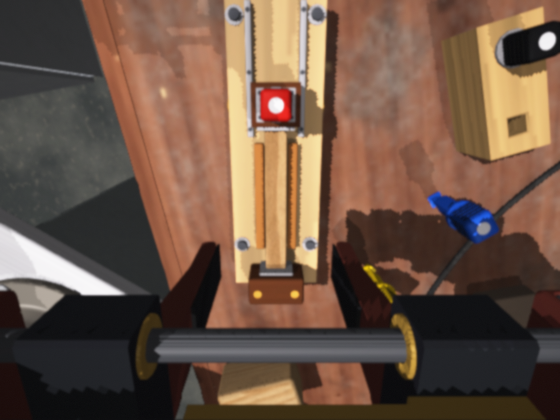

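View pics/si9c.png

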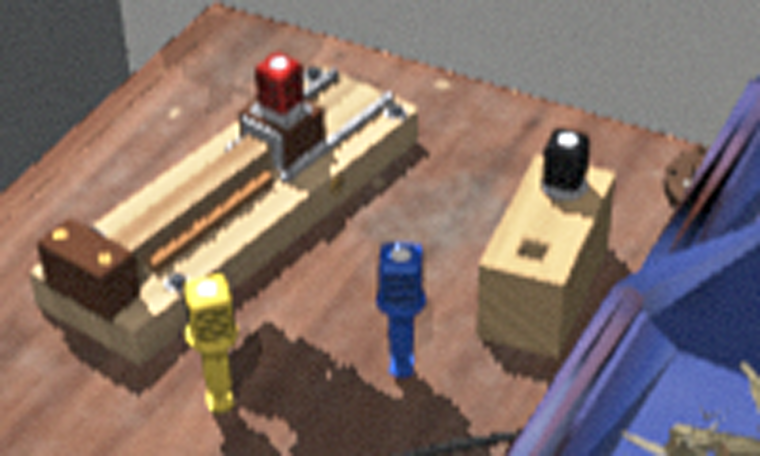

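Run:
```python
from h import *
d=load("wrist9");W=cloud(d);print(W[98:112,270:282,2].mean(),W[98:112,270:282].reshape(-1,3).mean(0))
f=d["frame"][:,:,::-1]
a=cv2.resize(f[75:155,235:320],None,fx=7,fy=7,interpolation=cv2.INTER_CUBIC)
b=cv2.resize(f[235:310,235:320],None,fx=7,fy=7,interpolation=cv2.INTER_CUBIC)
cv2.imwrite("pics/w9a.png",a);cv2.imwrite("pics/w9b.png",b)
```

```text
0.10403300567975907 [ 0.4607181  -0.0770884   0.10403301]
```

View pics/w9a.png

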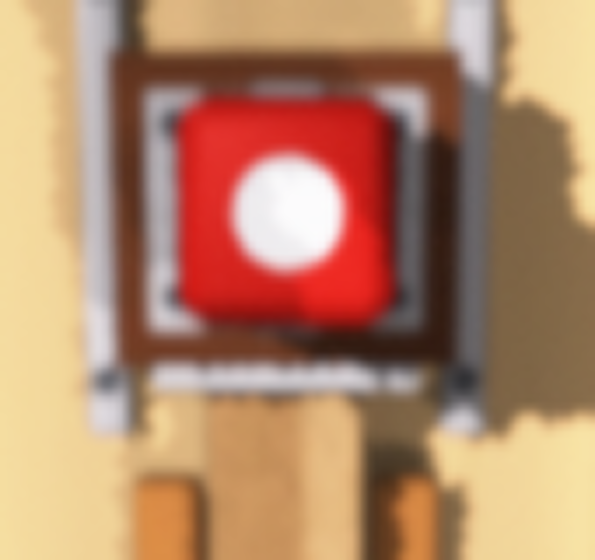

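View pics/w9b.png

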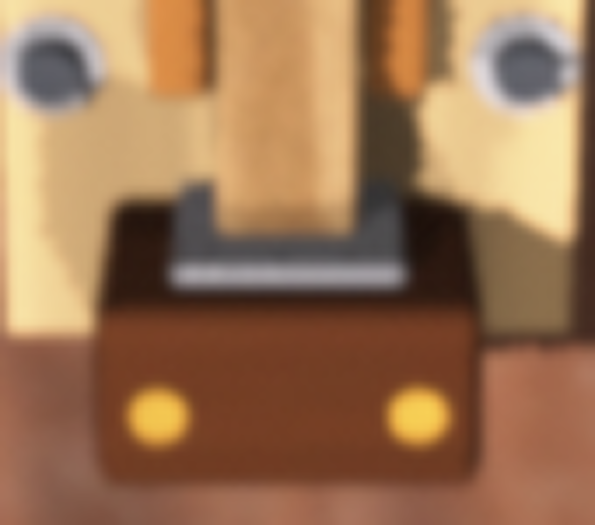

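```bash
python3 -c "
from rig import *
print(close_job())"
```

```text
the job is handed in; nothing more can be done
None
```

The lock pin is home and snapped in, the pull test held, and the job was handed in at about 24.6 s.

- **Stop:** I pushed it from behind with closed fingers until it no longer advanced, at about 6 N. In the picture the stop's hole then stood over the lock hole within about 0.5 mm. The final wrist view shows no gap at either end of the blank.
- **Pin:** I took the red-knobbed pin from its block and lowered it through the stop. The lock resisted up to about 9 N as last read before the snap, then let it through. The pin seated at TCP z 0.0927 under about 15 N of push.
- **Proof pull:** The free play was about 4.5 mm. The pull then rose slowly to 16–18 N at the wrist, about 14–16 N on the lock after the roughly 1.9 N pin weight. I held it for about 0.6 s and the lock did not let go.
- **Return:** I pushed the pin back to the same height (0.0927) with about 8.5 N and released it. The knob top then measured 104 mm (103 mm expected, within the 2 mm calibration).
- **Surroundings:** The last pictures show the black-knobbed pin, the pin block and the blue and yellow look-alikes still standing. I did not check the sanding block, spare blank or bench clutter again. The arm was clear of everything.

There was a side force of about 2 N partway through the insertion. I relieved it with a 0.5 mm shift. No check failed.

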